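# Breakfast sandwich and a rinsed tumbler

### The arm

A 6-joint arm with a two-finger parallel gripper is mounted at the origin on the work surface. World frame = base frame: x ahead of the robot, y to its left, z up, the work surface at z = 0. Lengths are in m, angles in rad, forces in N, time in s.
With the tool pointing down it reaches from about 0.375 to 0.975 m from the base axis. Payload 3.8 kg.
Tool frame: the origin (TCP) lies midway between the tips of the shut fingers; the grasp point (between the pads) lies 19 mm behind it; x points along the fingers, y is the direction in which the jaws open and shut, and the axes are right-handed (so a half turn about x gives the same grasp; the last joint's range is limited). The gripper opens to 85 mm and grips with 20 to 120 N. Pads are 22 mm wide; open, the fingers measure 114 mm over their backs; the gripper's body (76 mm by 85 mm) begins 54 mm behind the grasp point. The pads swing forward as they close: fully open they stand 13 mm farther back than shut.
Start: joints at [-1.185, 0.264, 1.604, -0, 1.274, -0.037], TCP at [0.277, -0.616, 0.231] pointing down, gripper open.
Joint ranges: [-2.63, 2.63], [-0.94, 2.18], [0.31, 2.57], [-1.31, 4.45], [0, 2.66], [-2.55, 2.55]. Speed limits (rad/s): [2.57, 2.57, 3.14, 3.14, 3.14, 3.14].

### API

Orientations are given as a rotation vector (axis times angle).
In Python, from workcell import read_state, read_camera, get_calibration, finish_job gives the robot as it stands. The module is installed in compiled form; this text tells all that it offers.
- The arm moves only by the shell command python3 -m creep 'ROWS' [FORCE]. ROWS is JSON, a list of rows, each a list of 3 entries, a list of its own where there are three numbers: the closure in counts, from 0 (fully open) to 255 (shut), then the shift along the world's x, y, z in mm, then the turn about the world's z in rad. In form: [[hand, [tx, ty, tz], spin], ...]. A call has exactly 8 rows; each row shifts and turns the commanded pose from where the row before left it; what a row does not reach is not made up. A row lasts 1/12 s, in which the tool goes at most 41.7 mm and 7.16 degrees, less where a joint would pass 70% of its speed; a pose out of reach is approached as far as the arm can. A call is refused whole if a number of a shift passes 41.7 or a number of a turn 0.125, either way. A call with a gripper value outside its range is refused whole. The fingers move at their own pace and stop on an object; FORCE is the grip in N (left out, the last holds). Time passes only in rows, so rows that do not move let the fingers close, or fill a call up. It gives the time, the measured TCP pose, the force and the opening at its end, in the units of the state.
- read_state(): the state, without advancing time (a new reading comes with each control period).
- read_camera(name): name is "scene" or "top"; returns (picture, depth): 384x512x3 uint8, blue, green, red; 384x512 float32, m along the optical axis (not along the pixel's ray), 0 where there is no reading.
- get_calibration(name): a dict with "K" (3x3 intrinsics, pixels), "eye" and "orientation" of the camera in the world. Camera axes: x right, y down, z forward; pixel columns grow to the right and rows downward; lengths in m; the calibration is good to about 2 mm. A picture is of the moment at which its call begins. get_calibration takes no time and is no camera call.
- finish_job(): hands the job in, once; it reports no verdict.
The state is a dict: "time": time; "q": joint angles; "joint_vel": joint speeds; "joint_torque": joint torques, N m; "tool_pos": TCP position; "tcp_rot": TCP orientation; "wrist_force": force on the tool from outside, world axes, zero at the start; "torque": the same for the moment, N m; "width": opening from 0.0 (shut) to 1.0 (fully open).
Only numpy, scipy, OpenCV 4.12 (cv2) and the standard library are available. Lean on these libraries where they do the work, as an engineer would, in place of code of your own. Each camera call takes 0.05 s, during which the arm holds its last target.

### The job

Make up the next breakfast. On the empty plate (not the one already served with egg bake) build the sandwich in one straight stack centred on the plate: the flat muffin base, then every egg round and sausage patty on the board in any order, and the domed muffin crown on top. Also rinse the tumbler, before or after, by pressing it mouth down onto the rinser's sprung pad and holding the pad fully down for a second, then leave it mouth down, wholly on the coaster; leave the served square where it is, and do not disturb the jam jar, pepper shaker and whisk.

Things in the scene. Friction and masses are not known exactly. Their poses are not given: they have to be found in the camera images.
- board: white plastic cutting board, fixed, 210 x 310 x 12 mm; holds the sandwich layers at the start. Origin: centre of its underside, z up; its top is 12 mm above the counter
- muffin_base: lower half of a breakfast muffin: plain flat bread disc, 66 mm diameter, 18 mm thick. Origin: centre of its underside, z up
- muffin_crown: upper half of the muffin: bread disc with a domed top, 66 mm diameter, 26 mm high at the middle, straight side 14 mm high. Origin: centre of its flat underside, z up through the dome
- egg_1: pale egg round, a flat disc 66 mm diameter, 14 mm thick. Origin: centre of the disc (7 mm above its underside), z its axis. May be absent
- egg_2: pale egg round, a flat disc 66 mm diameter, 14 mm thick. Origin: centre of the disc (7 mm above its underside), z its axis. May be absent
- sausage_1: brown sausage patty, a flat disc 62 mm diameter, 12 mm thick. Origin: centre of the disc (6 mm above its underside), z its axis. May be absent
- sausage_2: brown sausage patty, a flat disc 62 mm diameter, 12 mm thick. Origin: centre of the disc (6 mm above its underside), z its axis. May be absent
- plate_a: flat white plate, fixed, 160 mm diameter, its flat top 9 mm above the counter. Origin: centre of its underside, z up. One of the two plates is empty, the other is served with a square of egg bake
- plate_b: flat white plate, fixed, 160 mm diameter, its flat top 9 mm above the counter. Origin: centre of its underside, z up. One of the two plates is empty, the other is served with a square of egg bake
- slice_a: square of egg bake, 55 x 55 x 26 mm, lying on plate_a if present (just one of slice_a and slice_b is present): that plate is taken. Origin: centre of its underside
- slice_b: square of egg bake, 55 x 55 x 26 mm, lying on plate_b if present (just one of slice_a and slice_b is present): that plate is taken. Origin: centre of its underside
- tumbler: stainless steel tumbler standing mouth down, 85 mm high, 66 mm diameter at the mouth (below), 63 mm at the closed end (on top). Origin: centre of the mouth, at the bottom; z points up to the closed end
- rinser: glass rinser, fixed: round steel tray 130 mm diameter, 20 mm high, with a round black sprung pad on top at its middle. Origin: centre of its underside
- rinser_top (a point): centre of the top face of the rinser's sprung pad (84 mm diameter); 44 mm above the counter when up, 32 mm when fully down
- rinser_pad (a joint): travel of the rinser's sprung pad in m: 0 up, 0.012 fully down (takes about 10 N)
- coaster: round cork coaster, fixed, 100 mm diameter, 5 mm thick. Origin: centre of its underside; its top is 5 mm above the counter
- jam_jar: bystander: jam jar, 68 mm diameter, 100 mm high. Origin: centre of its underside
- pepper_shaker: bystander: small amber pepper shaker, 40 mm diameter, 90 mm high. Origin: centre of its underside
- whisk: bystander: wire whisk lying down, about 290 mm long. Origin: under the neck between handle and wires
Not all that is in view belongs to the job. What is shaped like the sausage_1 but purple is not meant. What is shaped like the egg_1 but pink is not meant.

How it is judged:
On the way:
1. the tumbler, mouth down, holds the rinser's pad fully down for most of a second (value of joint rinser_pad above 0.0105 m and contact force between tumbler and rinser above 4 N and angle between tumbler's own z axis and vertical below 0.15 rad and horizontal distance between tumbler and rinser_top below 0.025 m), for 0.7 s.
At the end, for the whole second after the job is handed in: Base flat on the empty plate within 12 mm of its centre; every egg and sausage present flat (0.1 rad) between base and crown, and the crown dome up on top, all within 12 mm of the base's axis; tumbler mouth down on the coaster within 17 mm of its centre; all at rest (((horizontal distance between muffin_base and plate_a below 0.012 m and z of muffin_base in the frame of plate_a between 0.006 and 0.013 m) or (horizontal distance between muffin_base and plate_b below 0.012 m and z of muffin_base in the frame of plate_b between 0.006 and 0.013 m)) and angle between each of muffin_base, muffin_crown's own z axis and vertical below 0.1 rad and horizontal distance between each of egg_1, egg_2, sausage_1, sausage_2, muffin_crown and muffin_base below 0.012 m and angle between the z axis of each of egg_1, egg_2, sausage_1, sausage_2 and the z axis of board, either way round below 0.1 rad and z of each of egg_1, egg_2, sausage_1, sausage_2, muffin_crown in the frame of muffin_base above 0.02 m and z of each of egg_1, egg_2, sausage_1, sausage_2 in the frame of muffin_crown below -0.004 m and linear speed of each of egg_1, egg_2, sausage_1, sausage_2, muffin_crown, tumbler below 0.02 m/s and horizontal distance between tumbler and coaster below 0.017 m and z of tumbler in the frame of coaster between 0.002 and 0.009 m and angle between tumbler's own z axis and vertical below 0.08 rad); the robot touches nothing.
It fails at once if the served square of egg bake is shifted by more than 20 mm (distance of any of slice_a, slice_b from where it was at the start of the episode above 0.02 m).
It fails at once if a bystander (jam jar, pepper shaker, whisk) is shifted by more than 30 mm (distance of any of jam_jar, pepper_shaker, whisk from where it was at the start of the episode above 0.03 m).
Of egg_1, egg_2, sausage_1, sausage_2 only 2 to 4 are there at a start; the rules pass over those that are not, and their reading is None.
Of slice_a, slice_b only 1 to 1 are there at a start; the rules pass over those that are not, and their reading is None.
At some moment in a run one of muffin_crown, egg_1, egg_2, sausage_1, sausage_2 may be knocked a few centimetres aside while the robot is not near it.
It also fails if it takes over 210 s, if anything falls off the work surface, if the arm or the gripper's body presses on something with over 40 N, if the wrist force passes 120 N, or if a joint passes its speed limit or range.

## Working session

There is one attempt and no reset: what is moved stays moved. The work goes in short steps, Python scripts to look and compute and a shell command to move; the robot and the scene stay as the last step left them, time stands still between calls to the robot, and variables do not carry over. Pictures are saved under pics/ and viewed, and the job is handed in when it is done.

```bash
mkdir -p pics; ls; python3 - <<'E'
from workcell import *
import cv2,numpy as np
print(read_state())
for n in("scene","top"):
    im,d=read_camera(n); cv2.imwrite(f"pics/{n}0.png",im); np.savez(f"pics/{n}0.npz",im=im,d=d)
    print(n,get_calibration(n), (d==0).mean())
E
```

```text
pics
{'time': 0.0, 'q': array([-1.18489557e+00,  2.64757785e-01,  1.60536683e+00,  1.38622123e-05,
        1.27368608e+00, -3.69007052e-02]), 'joint_vel': array([ 1.36138314e-03, -1.70733094e-05, -7.64245551e-04, -2.93318271e-04,
       -2.50663837e-04,  1.09655802e-03]), 'joint_torque': array([-1.36170751e-03, -5.15116847e+01, -3.67311859e+01, -1.90797437e-04,
        1.29676878e-02,  9.55597159e-06]), 'tool_pos': array([ 0.27669389, -0.61489096,  0.22996277]), 'tcp_rot': array([ 1.98855693,  0.42905978, -1.98931373]), 'wrist_force': array([0.12268133, 0.74079574, 0.26285518]), 'torque': array([-0.04996829, -0.01292494, -0.02953246]), 'width': 1.0012037566523628}
scene {'K': array([[375.03435922,   0.        , 258.69119698],
       [  0.        , 375.03435922, 195.46494169],
       [  0.        ,   0.        ,   1.        ]]), 'eye': array([1.08094754, 0.06146555, 0.92769903]), 'orientation': array([-1.93701537, -1.90305837,  0.54369079])} 0.004191080729166667
top {'K': array([[494.48903713,   0.        , 251.17532918],
       [  0.        , 494.48903713, 185.03927781],
       [  0.        ,   0.        ,   1.        ]]), 'eye': array([0.31631861, 0.04297712, 1.71774592]), 'orientation': array([-2.14441469,  2.13573594, -0.1296039 ])} 0.004130045572916667
```

View pics/scene0.png

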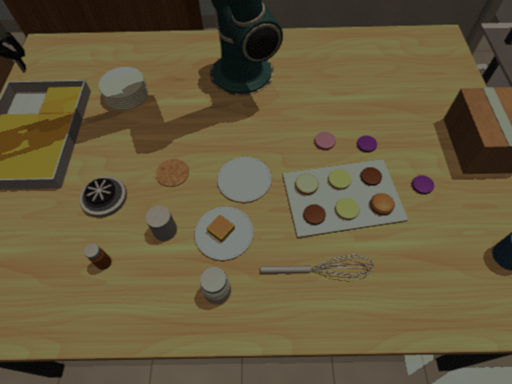

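View pics/top0.png

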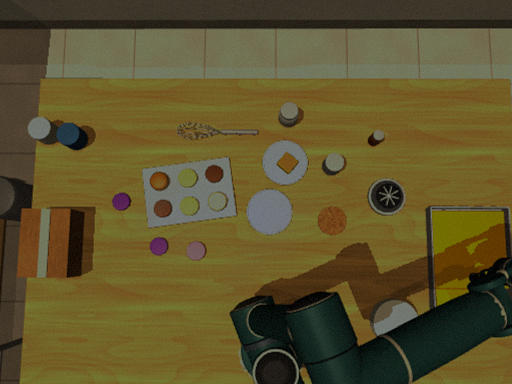

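```bash
cat > h.py <<'E'
from workcell import *
import cv2,numpy as np
from scipy.spatial.transform import Rotation as R
def cloud(n,d):
    c=get_calibration(n);K=c["K"]
    v,u=np.mgrid[:384,:512]
    p=np.stack([(u-K[0,2])/K[0,0]*d,(v-K[1,2])/K[1,1]*d,d],-1)
    return p@R.from_rotvec(c["orientation"]).as_matrix().T+c["eye"]
def ray(n,u,v,z):
    c=get_calibration(n);K=c["K"]
    r=R.from_rotvec(c["orientation"]).as_matrix()@np.array([(u-K[0,2])/K[0,0],(v-K[1,2])/K[1,1],1])
    return c["eye"]+r*(z-c["eye"][2])/r[2]
def proj(n,p):
    c=get_calibration(n)
    q=R.from_rotvec(c["orientation"]).as_matrix().T@(np.array(p)-c["eye"])
    q=c["K"]@q; return q[:2]/q[2]
E
python3 - <<'E'
from h import *
for n,r in(("scene",(140,240,275,445)),("top",(150,265,100,250))):
    z=np.load(f"pics/{n}0.npz"); im=z["im"];
    c=im[r[0]:r[1],r[2]:r[3]]; c=np.clip(c.astype(float)*1.6,0,255).astype(np.uint8)
    cv2.imwrite(f"pics/{n}0c.png",cv2.resize(c,None,fx=4.4,fy=4.4,interpolation=cv2.INTER_CUBIC))
S=dict(cream=(307,184),e1=(340,179),s1=(371,176),s2=(314,214),e2=(347,209),crown=(382,204),pink=(325,141),pur=(367,144),pur2=(423,184),cork=(172,173),plate=(244,179),tumb=(159,213),slice=(221,228),rins=(102,192),jar=(213,274),pep=(93,250),table=(250,320),board=(330,195))
T=dict(cream=(218,201),e1=(190,205),s1=(163,208),s2=(214,174),e2=(188,177),crown=(159,181),cork=(332,221),plate=(270,212),tumb=(334,163),slice=(287,161),rins=(387,196),jar=(289,109),pep=(379,135),table=(250,150),board=(200,190))
cs=cloud("scene",np.load("pics/scene0.npz")["d"]);ct=cloud("top",np.load("pics/top0.npz")["d"])
for k in S: 
    u,v=S[k];print(k,np.load("pics/scene0.npz")["im"][v,u],np.round(np.median(cs[v-1:v+2,u-1:u+2].reshape(-1,3),0)*1000), end=' ')
    if k in T: u,v=T[k];print(np.round(np.median(ct[v-1:v+2,u-1:u+2].reshape(-1,3),0)*1000),end='')
    print()
E
```

```text
cream [ 99 126 122] [507. 193.  29.] [498. 190.  29.]
e1 [ 72 127 122] [488. 289.  25.] [485. 286.  23.]
s1 [24 41 75] [478. 381.  23.] [474. 380.  22.]
s2 [25 44 78] [599. 205.  23.] [594. 206.  23.]
e2 [ 75 127 122] [587. 296.  25.] [582. 295.  27.]
crown [ 58  98 121] [579. 391.  36.] [567. 394.  35.]
pink [ 89  82 120] [339. 263.  13.] 
pur [81 35 78] [351. 392.  11.] 
pur2 [84 37 81] [503. 529.  12.] 
cork [ 45  76 112] [ 441. -203.    4.] [ 433. -203.    3.]
plate [121 127 122] [472.  12.   8.] [463.  10.   6.]
tumb [102 113 120] [ 621. -201.   84.] [ 622. -201.   88.]
slice [ 46  85 120] [642. -46.  35.] [636. -48.  36.]
rins [32 38 42] [ 528. -380.   42.] [ 515. -385.   45.]
jar [110 121 122] [790. -52.  99.] [805. -52.  97.]
pep [102 114 121] [ 721. -347.   89.] [ 717. -354.   86.]
table [ 67 107 121] [873.  29.  -0.] [683.  81.   1.]
board [117 127 122] [533. 258.  11.] [538. 254.  10.]
```

View pics/scene0c.png

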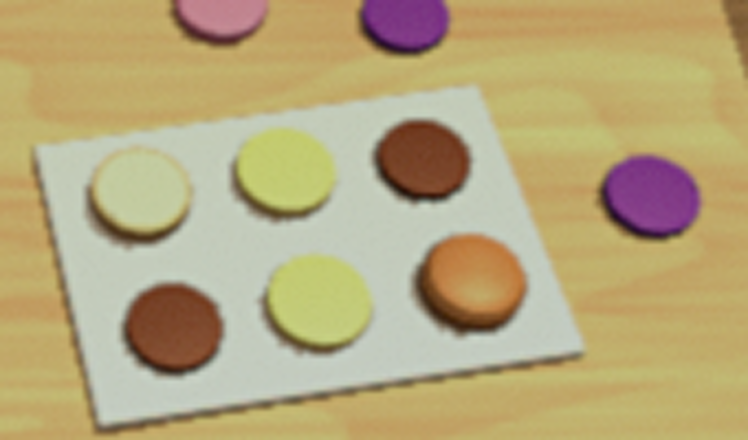

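View pics/top0c.png

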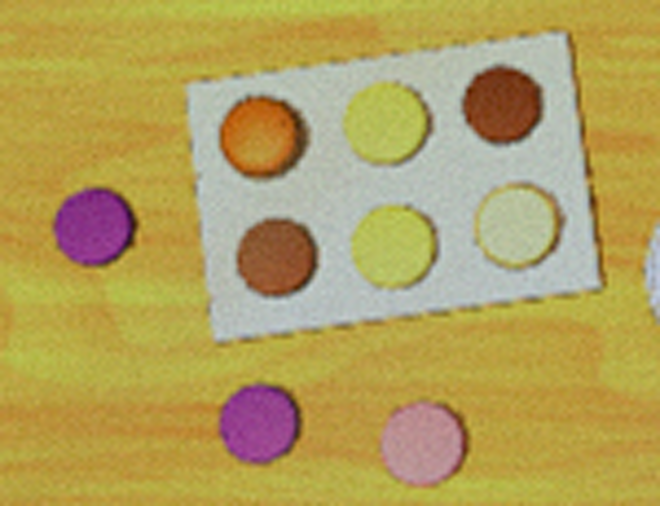

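```bash
cat >> h.py <<'E'
def snap(n,tag):
    im,d=read_camera(n); cv2.imwrite(f"pics/{n}{tag}.png",im); np.savez(f"pics/{n}{tag}.npz",im=im,d=d); return im,d
def tri(a,b): # a,b=(cam,u,v): closest point of two rays and miss
    L=[]
    for n,u,v in(a,b):
        e=get_calibration(n)["eye"]; L.append((e,(ray(n,u,v,0)-e)/np.linalg.norm(ray(n,u,v,0)-e)))
    A=np.stack([L[0][1],-L[1][1]],1); s=np.linalg.lstsq(A,L[1][0]-L[0][0],rcond=None)[0]
    p=L[0][0]+s[0]*L[0][1];q=L[1][0]+s[1]*L[1][1]
    return (p+q)/2,np.linalg.norm(p-q)
def masks(im):
    h=cv2.cvtColor(cv2.GaussianBlur(im,(3,3),0),cv2.COLOR_BGR2HSV); return h
def blobs(m,amin=60):
    m=cv2.morphologyEx(m.astype(np.uint8),cv2.MORPH_CLOSE,np.ones((3,3)))
    k,l,s,c=cv2.connectedComponentsWithStats(m); return [(c[i],s[i]) for i in range(1,k) if s[i][4]>amin]
E
python3 - <<'E'
from h import *
for n,P in (("scene",dict(cream=(307,184),e1=(340,179),s1=(371,176),s2=(314,214),e2=(347,209),crown=(382,204),cork=(172,173),wood=(200,140),wood2=(160,150),wood3=(130,300),board=(330,195),plate=(244,179),rpad=(92,200),tray=(118,200))),("top",dict(cream=(218,201),e1=(190,205),s1=(163,208),s2=(214,174),e2=(188,177),crown=(159,181),cork=(332,221),wood=(332,190),board=(200,190),plate=(270,212),rpad=(380,202)))):
    h=masks(np.load(f"pics/{n}0.npz")["im"])
    print(n,{k:h[v,u].tolist() for k,(u,v) in P.items()})
E
```

```text
scene {'cream': [36, 54, 127], 'e1': [33, 110, 127], 's1': [10, 172, 74], 's2': [10, 167, 78], 'e2': [33, 104, 127], 'crown': [19, 135, 121], 'cork': [14, 150, 114], 'wood': [21, 118, 121], 'wood2': [20, 126, 113], 'wood3': [23, 115, 120], 'board': [45, 20, 127], 'plate': [55, 12, 127], 'rpad': [18, 50, 51], 'tray': [18, 39, 78]}
top {'cream': [38, 48, 121], 'e1': [32, 133, 119], 's1': [11, 166, 89], 's2': [11, 206, 78], 'e2': [32, 138, 118], 'crown': [19, 186, 118], 'cork': [15, 208, 114], 'wood': [24, 166, 117], 'board': [60, 13, 120], 'plate': [108, 24, 126], 'rpad': [8, 51, 20]}
```

```bash
cat >> h.py <<'E'
ROI={"scene":(275,150,412,240),"top":(138,150,242,232)}
def onboard(n,im):
    h=masks(im); x0,y0,x1,y1=ROI[n]
    w=np.zeros(h.shape[:2],bool); w[y0:y1,x0:x1]=True
    b=(h[...,1]<36)&(h[...,2]>90)&w
    k,l,s,c=cv2.connectedComponentsWithStats(b.astype(np.uint8)); i=1+np.argmax(s[1:,4])
    pts=np.argwhere(l==i)[:,::-1].astype(np.int32); hull=cv2.convexHull(pts)
    f=np.zeros(h.shape[:2],np.uint8); cv2.fillConvexPoly(f,hull,1); f=cv2.erode(f,np.ones((3,3)))
    m=((h[...,1]>36)|(h[...,2]<70))&(f>0)
    out=[]
    m=cv2.morphologyEx(m.astype(np.uint8),cv2.MORPH_OPEN,np.ones((3,3)))
    for c,s in blobs(m,80):
        u,v=int(round(c[0])),int(round(c[1])); col=h[v-2:v+3,u-2:u+3].reshape(-1,3).mean(0)
        if col[2]<100 : name="sausage"
        elif col[1]<80: name="base"
        elif col[0]>28: name="egg"
        else: name="crown"
        out.append((name,c,s,col))
    return out
ZM={"base":.021,"egg":.019,"sausage":.018,"crown":.022}
def layers(ims):
    O={n:onboard(n,ims[n]) for n in ims}; res=[]
    for n in O:
        for a in O[n]: res.append((n,a[0],a[1],ray(n,*a[1],ZM[a[0]]),a[2]))
    return res
E
python3 - <<'E'
from h import *
ims={n:np.load(f"pics/{n}0.npz")["im"] for n in("scene","top")}
r=layers(ims)
for x in sorted(r,key=lambda x:x[1]): print(x[0],x[1],np.round(x[2],1),np.round(x[3]*1000,1),x[4])
for a in r:
    if a[0]!="scene":continue
    b=min((b for b in r if b[0]=="top"),key=lambda b:np.linalg.norm(b[3]-a[3]))
    p,e=tri(("scene",*a[2]),("top",*b[2])); print(a[1],b[1],np.round(p*1000,1),round(e*1000,1))
# others by depth+mask
C={n:cloud(n,np.load(f"pics/{n}0.npz")["d"]) for n in ims}
def near(c,x,y,r): return np.hypot(c[...,0]-x,c[...,1]-y)<r
for n in ims:
    h=masks(ims[n]);c=C[n]
    H=lambda m: [(np.round(b[0],1),b[1].tolist()) for b in blobs(m)]
    for nm,x,y,r,m,z in (("plate",.468,.01,.12,h[...,1]<45,.0045),("cork",.437,-.203,.09,(h[...,0]<18)&(h[...,2]>80),.0025),("tumbtop",.621,-.201,.06,(c[...,2]>.075),.085),("pad",.52,-.383,.08,(c[...,2]>.033),.044),("rins",.52,-.383,.09,(h[...,1]<80),.02),("slice",.64,-.047,.08,c[...,2]>.02,.03),("tray",.52,-.383,.09,c[...,2]>.012,.02)):
        for b,s in blobs(m&near(c,x,y,r)): print(n,nm,np.round(b,1),s.tolist(),np.round(ray(n,*b,z)*1000,1))
s=read_state();print(R.from_rotvec(s["tcp_rot"]).as_matrix().round(3))
E
```

```text
scene base [306.1 184. ] [500.6 191.5  21. ] [294 173  25  23 456]
top base [217.3 200.6] [500.5 192.8  21. ] [207 191  21  20 334]
scene crown [381.6 203.9] [571.5 394.2  22. ] [369 193  26  23 482]
top crown [159.4 180.7] [569.4 395.5  22. ] [149 171  22  20 334]
scene egg [339.1 178.8] [483.7 288.3  19. ] [327 168  25  22 433]
scene egg [346.8 208.4] [581.8 297.4  19. ] [335 197  25  24 473]
top egg [187.3 177.4] [581.8 298.8  19. ] [177 168  22  20 337]
top egg [189.1 205.4] [483.7 290.3  19. ] [179 196  21  20 331]
scene sausage [370.6 176. ] [475.4 380.9  18. ] [360 167  22  19 339]
scene sausage [313.9 214. ] [596.9 205.5  18. ] [303 204  23  21 387]
top sausage [213.9 173.3] [596.5 206.3  18. ] [205 165  19  18 276]
top sausage [162.4 207.9] [474.8 382.7  18. ] [153 199  20  19 286]
sausage sausage [474.7 382.1  17. ] 1.6
egg egg [483.6 289.4  18.7] 1.9
base base [500.5 192.2  20.8] 1.3
crown crown [569.8 395.8  18.9] 0.8
egg egg [581.7 298.1  18.9] 1.3
sausage sausage [596.6 206.   17.3] 0.7
scene plate [243.9 179. ] [218, 157, 53, 45, 1899] [468.2  12.    4.5]
scene plate [
[... 416 characters left out ...]
cene tray [102.1 195.6] [79, 176, 47, 40, 1420] [ 525.9 -390.3   20. ]
top plate [279.6 180.5] [269, 177, 23, 8, 94] [573.8 -23.2   4.5]
top plate [268.9 211.4] [247, 190, 45, 45, 1578] [465.3  14.    4.5]
top cork [331.7 220.3] [318, 207, 28, 28, 631] [ 435.4 -203.     2.5]
top tumbtop [334.4 162.2] [325, 153, 19, 19, 276] [ 624.2 -203.4   85. ]
top pad [388.6 195.8] [377, 184, 25, 25, 479] [ 516.5 -390.9   44. ]
top rins [386.2 196.4] [368, 179, 37, 36, 1050] [ 517.2 -388.8   20. ]
top slice [287.2 162.8] [277, 153, 22, 21, 254] [632.2 -48.8  30. ]
top tray [386.8 196.8] [368, 179, 38, 37, 1104] [ 515.7 -390.6   20. ]
[[-0.001  0.41  -0.912]
 [ 0.002 -0.912 -0.41 ]
 [-1.    -0.002 -0.   ]]
```

```bash
python3 -m creep '[[0,[22,26,0],0],[0,[22,26,0],0],[0,[22,26,0],0],[0,[22,26,0],0],[0,[22,26,0],0],[0,[22,26,0],0],[0,[22,26,0],0],[0,[22,26,0],0]]' 60
python3 -m creep '[[0,[22,26,0],0],[0,[22,26,0],0],[0,[22,26,0],0],[0,[22,26,0],0],[0,[22,26,0],0],[0,[22,25,0],0],[0,[22,25,0],0],[0,[17,21,0],0]]'
python3 - <<'E'
from h import *
p,e=tri(("scene",102.4,195.8),("top",386.5,196.6));print("rinser",p,e)
p,e=tri(("scene",171.9,172.5),("top",331.7,220.3));print("cork",p,e)
p,e=tri(("scene",243.9,179),("top",268.9,211.4));print("plate",p,e)
im,d=snap("scene","1")
for n,t in(("scene","1"),("top","0")):
    z=np.load(f"pics/{n}{t}.npz"); c=cloud(n,z["d"])
    m=(np.hypot(c[...,0]-.621,c[...,1]+.203)<.06)&(abs(c[...,2]-.085)<.012)
    b=c[m]; print(n,m.sum(),b.mean(0),b.min(0),b.max(0))
E
```

```text
time: 0.77
tool_pos: [0.4535, -0.4059, 0.2307]
tcp_rot: [1.988, 0.427, -1.989]
wrist_force: [1.0, 0.6, 0.3]
width: 0.999
time: 1.43
tool_pos: [0.625, -0.2044, 0.2306]
tcp_rot: [1.988, 0.428, -1.988]
wrist_force: [0.2, -0.3, -0.2]
width: 1.0
rinser [ 0.5184194  -0.39437147  0.00726484] 0.002746327494134859
cork [ 0.43587824 -0.20456012 -0.00118981] 0.00214029509125741
plate [0.46568167 0.01288634 0.00056796] 0.002388806271499053
scene 469 [ 0.63124319 -0.20330803  0.08347397] [ 0.5989407  -0.23558361  0.0730899 ] [ 0.66052884 -0.17333817  0.08878778]
top 276 [ 0.62445589 -0.20355922  0.08307392] [ 0.5943962  -0.23348616  0.07304572] [ 0.65606392 -0.17239835  0.09534543]
```

View pics/scene1.png

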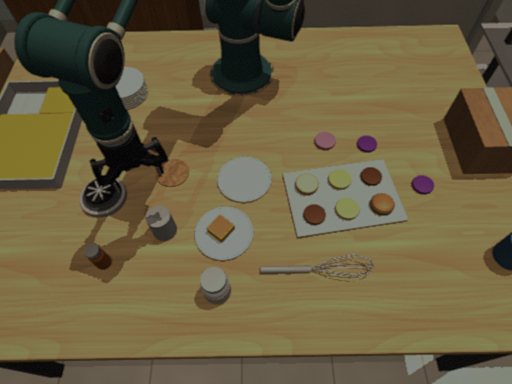

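```bash
python3 - <<'E'
from h import *
print(proj("scene",[.625,-.204,.231]),proj("scene",[.625,-.204,.3]))
E
python3 -m creep '[[0,[0,0,-25],0],[0,[0,0,-25],0],[0,[0,0,-25],0],[0,[0,0,-25],0],[0,[0,0,-25],0],[0,[0,0,-25],0],[0,[0,0,-25],0],[0,[0,0,-15],0]]'
python3 - <<'E'
from h import *
im,d=snap("scene","2"); c=im[120:270,60:260]; cv2.imwrite("pics/scene2c.png",cv2.resize(np.clip(c*1.6,0,255).astype(np.uint8),None,fx=4,fy=4))
E
```

```text
[141.32774244 183.40804528] [131.85548802 165.28127386]
time: 2.15
tool_pos: [0.6214, -0.2059, 0.0374]
tcp_rot: [1.985, 0.43, -1.994]
wrist_force: [0.3, 0.1, -1.1]
width: 1.0
```

View pics/scene2c.png

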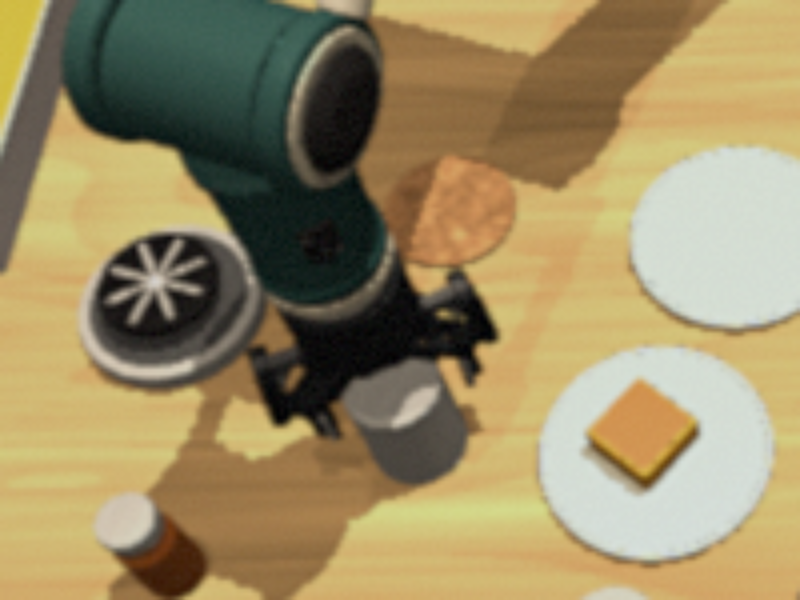

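```bash
python3 - <<'E'
from h import *
s=read_state();print(s["tool_pos"],s["wrist_force"],s["joint_vel"].round(3))
f=lambda p:((proj("scene",p)-[60,120])*4).round(0)
t=s["tool_pos"];j=R.from_rotvec(s["tcp_rot"]).as_matrix()[:,1]
print("tips",f(t+[0,0,.013]+j*.045),f(t+[0,0,.013]-j*.045))
for c in((.6245,-.2035),(.628,-.203)): print(f([*c,.085]),f([*c,0]))
E
```

```text
[ 0.61959657 -0.2051915   0.03469437] [-1.34245992  0.46772497 -2.20112246] [-0.001 -0.027 -0.002 -0.002  0.081  0.002]
tips [337. 423.] [468. 371.]
[391. 377.] [421. 435.]
[391. 382.] [421. 440.]
```

```bash
python3 -m creep '[[0,[0,0,0],0],[0,[0,0,0],0],[0,[0,0,0],0],[0,[0,0,0],0],[0,[0,0,0],0],[0,[0,0,0],0],[0,[0,0,0],0],[0,[0,0,0],0]]'
```

```text
time: 2.87
tool_pos: [0.6242, -0.2066, 0.0417]
tcp_rot: [1.989, 0.426, -1.987]
wrist_force: [-0.2, -0.7, 1.0]
width: 1.0
```

```bash
python3 -m creep '[[0,[2,3,0],0],[0,[0,0,0],0],[255,[0,0,0],0],[255,[0,0,0],0],[255,[0,0,0],0],[255,[0,0,0],0],[255,[0,0,0],0],[255,[0,0,0],0]]' 60
python3 -m creep '[[255,[0,0,10],0],[255,[0,0,10],0],[255,[0,0,10],0],[255,[0,0,10],0],[255,[0,0,10],0],[255,[0,0,10],0],[255,[0,0,0],0],[255,[0,0,0],0]]' 60
```

```text
time: 3.53
tool_pos: [0.6264, -0.2037, 0.0417]
tcp_rot: [1.989, 0.426, -1.987]
wrist_force: [1.1, 0.5, 2.6]
width: 0.725
time: 4.2
tool_pos: [0.6268, -0.2039, 0.1027]
tcp_rot: [1.99, 0.425, -1.985]
wrist_force: [-0.3, -0.6, -2.0]
width: 0.724
```

```bash
python3 -m creep '[[255,[-18,-31,0],0],[255,[-18,-31,0],0],[255,[-18,-31,0],0],[255,[-18,-31,0],0],[255,[-18,-31,0],0],[255,[-18,-32,0],0],[255,[0,0,0],0],[255,[0,0,0],0]]' 80
python3 -m creep '[[255,[0,0,0],0],[255,[0,0,-6],0],[255,[0,0,-6],0],[255,[0,0,-4],0],[255,[0,0,-3],0],[255,[0,0,-3],0],[255,[0,0,0],0],[255,[0,0,0],0]]' 80
python3 - <<'E'
from h import *
p,e=tri(("scene",98.9,190.6),("top",388.6,195.8));print(p,e)
im,d=snap("scene","3"); c=im[100:250,30:230]; cv2.imwrite("pics/scene3c.png",cv2.resize(np.clip(c*1.6,0,255).astype(np.uint8),None,fx=4,fy=4))
E
```

```text
time: 4.87
tool_pos: [0.5162, -0.3921, 0.1004]
tcp_rot: [1.99, 0.424, -1.992]
wrist_force: [0.4, 0.3, -1.9]
width: 0.721
time: 5.53
tool_pos: [0.5184, -0.3899, 0.0797]
tcp_rot: [1.988, 0.428, -1.988]
wrist_force: [0.2, 3.5, 3.9]
width: 0.717
[ 0.51786955 -0.39433986  0.03480746] 0.0022893000346596326
```

View pics/scene3c.png

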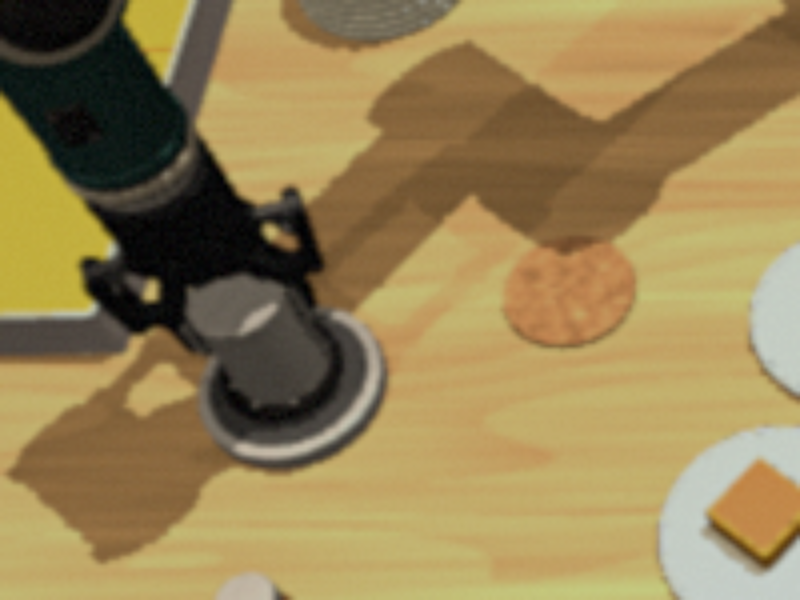

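```bash
python3 -m creep '[[255,[0,0,-2],0],[255,[0,0,-2],0],[255,[0,0,-2],0],[255,[0,0,-2],0],[255,[0,0,-1],0],[255,[0,0,0],0],[255,[0,0,0],0],[255,[0,0,0],0]]' 80
```

```text
time: 6.25
tool_pos: [0.5186, -0.3907, 0.0736]
tcp_rot: [1.989, 0.426, -1.987]
wrist_force: [-4.3, 6.6, 17.5]
width: 0.722
```

```bash
python3 -m creep '[[255,[0,0,-1],0],[255,[0,0,-1],0],[255,[0,0,0],0],[255,[0,0,0],0],[255,[0,0,0],0],[255,[0,0,0],0],[255,[0,0,0],0],[255,[0,0,0],0]]' 80
```

```text
time: 6.92
tool_pos: [0.5188, -0.3907, 0.0736]
tcp_rot: [1.99, 0.426, -1.986]
wrist_force: [-6.7, 10.2, 27.0]
width: 0.721
```

```bash
for i in 1 2; do python3 -m creep '[[255,[0,0,0],0],[255,[0,0,0],0],[255,[0,0,0],0],[255,[0,0,0],0],[255,[0,0,0],0],[255,[0,0,0],0],[255,[0,0,0],0],[255,[0,0,0],0]]' 80; done
python3 - <<'E'
from h import *
im,d=snap("scene","4"); c=im[140:240,40:160]; cv2.imwrite("pics/scene4c.png",cv2.resize(np.clip(c*1.6,0,255).astype(np.uint8),None,fx=6,fy=6,interpolation=cv2.INTER_CUBIC))
E
```

```text
time: 7.58
tool_pos: [0.5188, -0.3907, 0.0735]
tcp_rot: [1.989, 0.426, -1.986]
wrist_force: [-6.3, 9.8, 27.6]
width: 0.72
time: 8.25
tool_pos: [0.5188, -0.3907, 0.0735]
tcp_rot: [1.989, 0.426, -1.986]
wrist_force: [-6.8, 9.3, 26.8]
width: 0.72
```

View pics/scene4c.png

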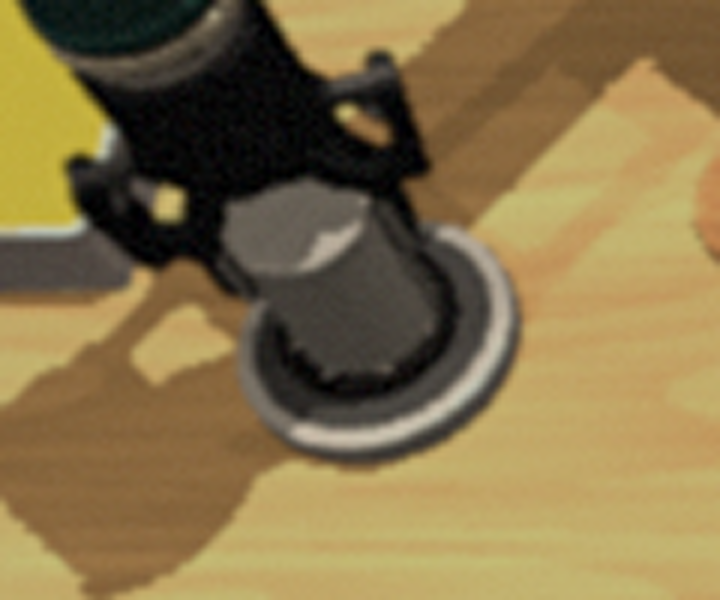

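```bash
python3 -m creep '[[255,[0,0,8],0],[255,[0,0,12],0],[255,[0,0,12],0],[255,[0,0,13],0],[255,[0,0,0],0],[255,[-12,27,0],0],[255,[-12,27,0],0],[255,[-12,27,0],0]]' 80
python3 -m creep '[[255,[-12,27,0],0],[255,[-12,27,0],0],[255,[-12,27,0],0],[255,[-10,25,0],0],[255,[0,0,0],0],[255,[0,0,0],0],[255,[0,0,0],0],[255,[0,0,0],0]]' 80
```

```text
time: 8.97
tool_pos: [0.4811, -0.3091, 0.1125]
tcp_rot: [1.988, 0.426, -1.99]
wrist_force: [0.5, 0.4, -1.5]
width: 0.72
time: 9.63
tool_pos: [0.4367, -0.2046, 0.1135]
tcp_rot: [1.989, 0.425, -1.987]
wrist_force: [-0.3, -0.3, -1.2]
width: 0.724
```

```bash
python3 -m creep '[[255,[0,0,-12],0],[255,[0,0,-12],0],[255,[0,0,-12],0],[255,[0,0,-12],0],[255,[0,0,-8],0],[255,[0,0,-5],0],[255,[0,0,-3],0],[255,[0,0,0],0]]' 80
python3 -m creep '[[255,[0,0,-1],0],[255,[0,0,-1],0],[255,[0,0,-1],0],[255,[0,0,0],0],[255,[0,0,0],0],[255,[0,0,0],0],[255,[0,0,0],0],[255,[0,0,0],0]]' 80
```

```text
time: 10.3
tool_pos: [0.4358, -0.2038, 0.0488]
tcp_rot: [1.988, 0.427, -1.989]
wrist_force: [-0.5, 0.2, -1.4]
width: 0.72
time: 10.97
tool_pos: [0.4365, -0.2038, 0.0468]
tcp_rot: [1.989, 0.426, -1.987]
wrist_force: [1.8, -0.6, 0.9]
width: 0.719
```

```bash
python3 -m creep '[[0,[0,0,0],0],[0,[0,0,0],0],[0,[0,0,0],0],[0,[0,0,0],0],[0,[0,0,0],0],[0,[0,0,10],0],[0,[0,0,25],0],[0,[0,0,30],0]]' 60
python3 -m creep '[[0,[0,0,30],0],[0,[0,0,30],0],[0,[0,0,15],0.125],[0,[4,20,10],0.125],[0,[4,26,0],0.125],[0,[4,26,0],0.125],[0,[4,26,0],0.125],[0,[4,26,0],0.125]]'
python3 -m creep '[[0,[4,27,0],0.125],[0,[4,27,0],0.125],[0,[4,27,0],0.125],[0,[4,27,0],0.125],[0,[4,27,0],0.125],[0,[4,27,0],0.125],[0,[4,27,0],0.125],[0,[4,27,0],0.125]]'
python3 -m creep '[[0,[4,27,0],0.125],[0,[4,27,0],0.125],[0,[4,15,0],0.125],[0,[4,15,0],0],[0,[0,0,0],0],[0,[0,0,0],0],[0,[0,0,0],0],[0,[0,0,0],0]]'
python3 - <<'E'
from h import *
s=read_state();print(R.from_rotvec(s["tcp_rot"]).as_matrix().round(3)[:,1],s["q"].round(2))
for n in("scene","top"):snap(n,"5")
E
```

```text
time: 11.63
tool_pos: [0.4339, -0.2025, 0.1104]
tcp_rot: [1.985, 0.43, -1.994]
wrist_force: [1.0, -0.3, -0.4]
width: 1.003
time: 12.3
tool_pos: [0.456, -0.0785, 0.1973]
tcp_rot: [1.493, 0.996, -1.491]
wrist_force: [0.0, -0.6, 0.0]
width: 1.003
time: 12.97
tool_pos: [0.488, 0.1378, 0.1972]
tcp_rot: [0.751, 1.437, -0.75]
wrist_force: [0.3, -0.6, 0.3]
width: 1.002
time: 13.63
tool_pos: [0.5038, 0.2195, 0.1963]
tcp_rot: [0.466, 1.52, -0.467]
wrist_force: [0.3, -0.2, -0.7]
width: 1.001
[ 0.561  0.828 -0.001] [ 0.37  0.05  1.91 -0.    1.18 -0.61]
```

View pics/scene5.png

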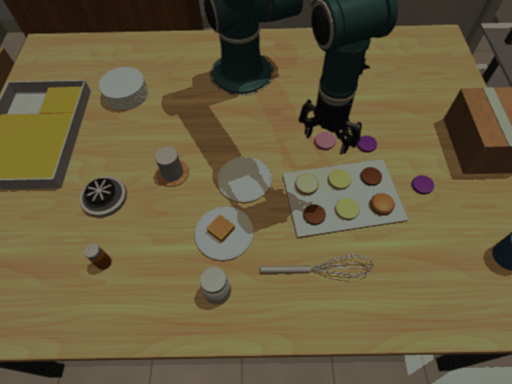

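```bash
python3 -m creep '[[0,[-3,-27,-10],0],[0,[0,0,-30],0],[0,[0,0,-30],0],[0,[0,0,-30],0],[0,[0,0,-15],0],[0,[0,0,0],0],[0,[0,0,0],0],[0,[0,0,0],0]]'
python3 -m creep '[[0,[0,0,0],0],[0,[0,0,0],0],[0,[0,0,0],0],[0,[0,0,0],0],[0,[0,0,0],0],[0,[0,0,0],0],[0,[0,0,0],0],[0,[0,0,0],0]]'
python3 - <<'E'
from h import *
im,d=snap("scene","6")
for r in layers({"scene":im}): print(r[1],np.round(r[3]*1000,1),r[4])
c=im[110:240,260:420]; cv2.imwrite("pics/scene6c.png",cv2.resize(np.clip(c*1.6,0,255).astype(np.uint8),None,fx=4.5,fy=4.5,interpolation=cv2.INTER_CUBIC))
E
```

```text
time: 14.4
tool_pos: [0.5021, 0.1935, 0.0827]
tcp_rot: [0.467, 1.518, -0.465]
wrist_force: [1.0, -0.8, 0.6]
width: 0.999
time: 15.07
tool_pos: [0.5009, 0.1934, 0.0812]
tcp_rot: [0.465, 1.52, -0.465]
wrist_force: [-0.6, 0.1, -0.4]
width: 1.002
sausage [475.2 380.8  18. ] [360 167  22  19 337]
egg [486.4 290.   19. ] [327 169  25  21 389]
sausage [586.2 203.   18. ] [301 193  25  32 515]
crown [571.6 394.1  22. ] [369 193  26  23 480]
egg [581.8 297.4  19. ] [335 197  25  24 473]
```

View pics/scene6c.png

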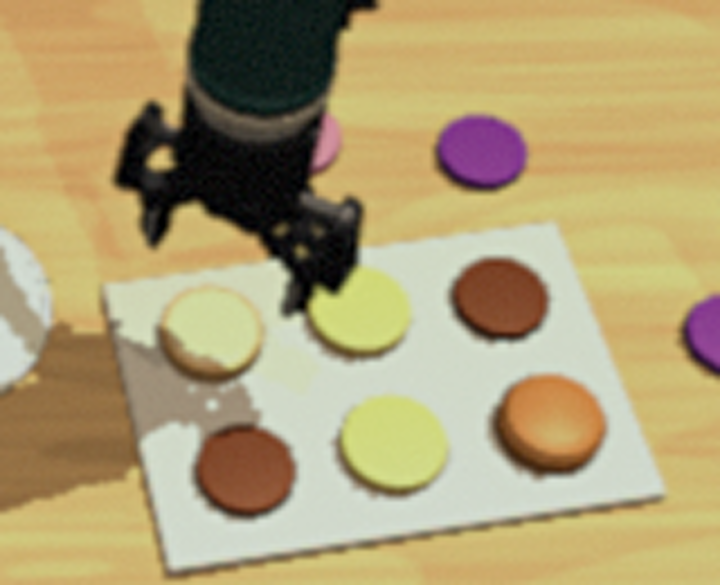

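```bash
python3 -m creep '[[0,[0,-1,-15],0],[0,[0,0,-15],0],[0,[0,0,-15],0],[0,[0,0,-12],0],[0,[0,0,-8],0],[0,[0,0,-6],0],[0,[0,0,0],0],[0,[0,0,0],0]]'
python3 -m creep '[[0,[0,0,0],0],[0,[0,0,0],0],[255,[0,0,0],0],[255,[0,0,0],0],[255,[0,0,0],0],[255,[0,0,0],0],[255,[0,0,0],0],[255,[0,0,0],0]]' 30
python3 -m creep '[[255,[0,0,5],0],[255,[0,0,10],0],[255,[0,0,15],0],[255,[0,0,20],0],[255,[0,0,20],0],[255,[0,0,0],0],[255,[0,0,0],0],[255,[0,0,0],0]]' 
python3 - <<'E'
from h import *
im,d=snap("scene","7")
c=im[110:240,260:420]; cv2.imwrite("pics/scene7c.png",cv2.resize(np.clip(c*1.6,0,255).astype(np.uint8),None,fx=4.5,fy=4.5,interpolation=cv2.INTER_CUBIC))
E
```

```text
time: 15.78
tool_pos: [0.501, 0.1925, 0.0102]
tcp_rot: [0.465, 1.521, -0.465]
wrist_force: [0.0, 0.0, 0.1]
width: 1.003
time: 16.45
tool_pos: [0.5016, 0.1927, 0.0112]
tcp_rot: [0.466, 1.519, -0.464]
wrist_force: [-1.0, -0.9, 6.1]
width: 0.754
time: 17.12
tool_pos: [0.5005, 0.1923, 0.08]
tcp_rot: [0.465, 1.521, -0.465]
wrist_force: [0.0, -0.5, -1.2]
width: 0.754
```

View pics/scene7c.png

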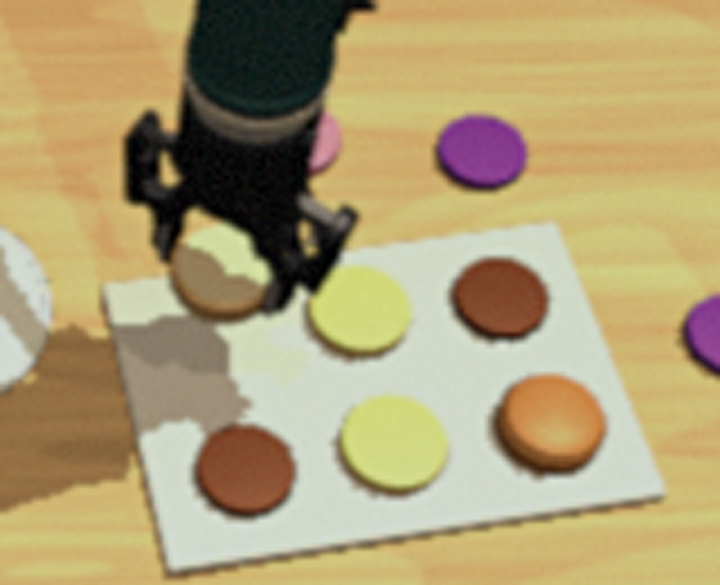

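```bash
python3 -m creep '[[255,[-4,-20,0],0],[255,[-5,-27,0],0],[255,[-5,-27,0],0],[255,[-5,-27,0],0],[255,[-5,-27,0],0],[255,[-5,-27,0],0],[255,[-5,-24,0],0],[255,[0,0,0],0]]'
python3 -m creep '[[255,[0,0,0],0],[255,[0,0,-20],0],[255,[0,0,-20],0],[255,[0,0,-15],0],[255,[0,0,-6],0],[255,[0,0,-3],0],[255,[0,0,0],0],[255,[0,0,0],0]]'
```

```text
time: 17.83
tool_pos: [0.4644, 0.0104, 0.0785]
tcp_rot: [0.465, 1.523, -0.469]
wrist_force: [-0.5, -0.4, -0.8]
width: 0.76
time: 18.5
tool_pos: [0.4675, 0.0139, 0.0167]
tcp_rot: [0.465, 1.52, -0.464]
wrist_force: [0.1, -0.3, 0.2]
width: 0.76
```

```bash
python3 -m creep '[[255,[0,0,-3],0],[255,[0,0,-2],0],[255,[0,0,-1],0],[255,[0,0,0],0],[255,[0,0,0],0],[255,[0,0,0],0],[255,[0,0,0],0],[255,[0,0,0],0]]'
```

```text
time: 19.17
tool_pos: [0.467, 0.0134, 0.0104]
tcp_rot: [0.465, 1.52, -0.465]
wrist_force: [-0.3, -0.1, -1.1]
width: 0.759
```

```bash
python3 -m creep '[[255,[0,0,-1],0],[255,[0,0,0],0],[0,[0,0,0],0],[0,[0,0,0],0],[0,[0,0,0],0],[0,[0,0,0],0],[0,[0,0,5],0],[0,[0,0,25],0]]'
python3 -m creep '[[0,[0,0,35],0],[0,[0,0,35],0],[0,[0,20,20],0],[0,[0,30,0],0],[0,[10,35,0],0],[0,[30,25,0],0],[0,[30,25,0],0],[0,[20,20,0],0]]'
python3 - <<'E'
from h import *
ims={n:snap(n,"8")[0] for n in("scene","top")}
for r in layers(ims): print(r[0],r[1],np.round(r[3]*1000,1),r[4])
print(read_state()["tool_pos"])
for n in ims: 
  c=ims[n]; c=c[110:240,200:420] if n=="scene" else c[140:260,130:330]
  cv2.imwrite(f"pics/{n}8c.png",cv2.resize(np.clip(c*1.6,0,255).astype(np.uint8),None,fx=3.5,fy=3.5,interpolation=cv2.INTER_CUBIC))
E
```

```text
time: 19.83
tool_pos: [0.463, 0.0135, 0.0363]
tcp_rot: [0.464, 1.528, -0.467]
wrist_force: [0.6, -0.7, 0.6]
width: 0.997
time: 20.5
tool_pos: [0.5593, 0.1707, 0.1303]
tcp_rot: [0.466, 1.518, -0.463]
wrist_force: [-0.5, -1.2, 1.2]
width: 1.0
scene sausage [475.3 380.9  18. ] [360 167  22  19 338]
scene base [514.4 247.4  21. ] [ 293  168   59   41 1000]
scene crown [571.6 394.2  22. ] [369 193  26  23 481]
scene egg [581.7 297.5  19. ] [335 197  25  24 472]
scene base [623.9 164.7  21. ] [295 217  11  13 109]
top crown [569.6 395.6  22. ] [149 171  22  20 336]
top egg [575.8 314.3  19. ] [177 170  13  18 156]
top egg [482.5 297.6  19. ] [179 196  16  20 251]
top sausage [474.9 382.8  18. ] [153 199  20  19 283]
[0.56030544 0.17153743 0.13021844]
```

View pics/scene8c.png

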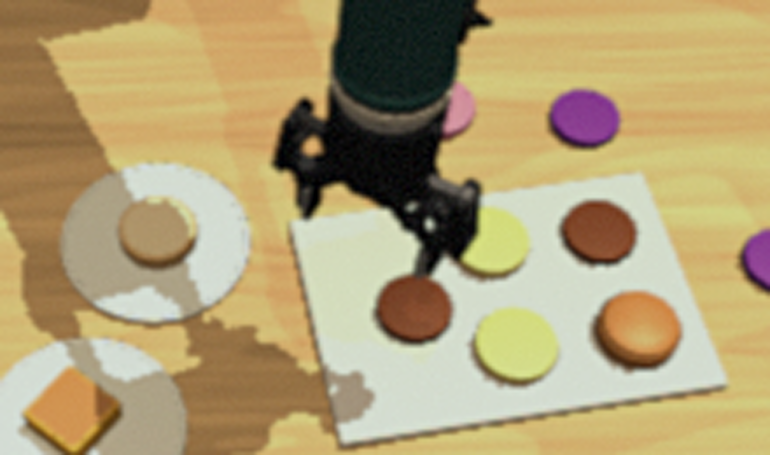

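View pics/top8c.png

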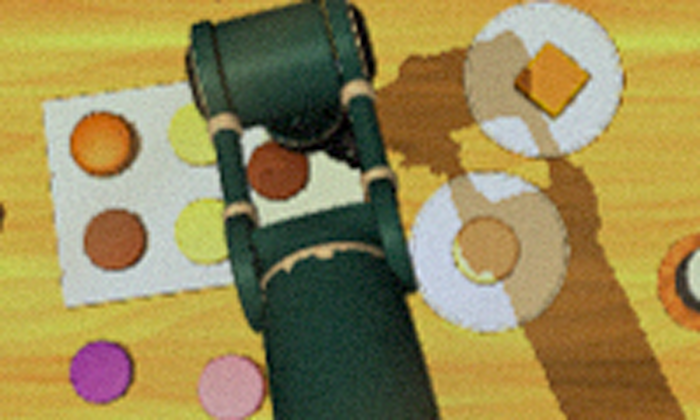

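```bash
python3 - <<'E'
from h import *
print(ray("scene",200+157/3.5,110+230/3.5,.018),ray("top",130+487/3.5,140+250/3.5,.018))
E
python3 -m creep '[[0,[18,17,0],0],[0,[18,17,0],0],[0,[0,0,-20],0],[0,[0,0,-25],0],[0,[0,0,-20],0],[0,[0,0,-5],0],[0,[0,0,0],0],[0,[0,0,0],0]]'
python3 -m creep '[[0,[0,0,0],0],[0,[0,0,0],0],[0,[0,0,0],0],[0,[0,0,0],0],[0,[0,0,0],0],[0,[0,0,0],0],[0,[0,0,0],0],[0,[0,0,0],0]]'
```

```text
[0.46583801 0.0153499  0.018     ] [0.46400976 0.01353688 0.018     ]
time: 21.27
tool_pos: [0.5928, 0.2021, 0.0598]
tcp_rot: [0.465, 1.52, -0.466]
wrist_force: [0.0, -0.2, -0.2]
width: 1.002
time: 21.93
tool_pos: [0.5929, 0.2024, 0.0593]
tcp_rot: [0.465, 1.52, -0.465]
wrist_force: [0.4, -0.2, 0.5]
width: 0.998
```

```bash
python3 -m creep '[[0,[4,4,0],0],[0,[0,0,-15],0],[0,[0,0,-15],0],[0,[0,0,-10],0],[0,[0,0,-6],0],[0,[0,0,0],0],[0,[0,0,0],0],[0,[0,0,0],0]]'
python3 -m creep '[[0,[0,0,0],0],[255,[0,0,0],0],[255,[0,0,0],0],[255,[0,0,0],0],[255,[0,0,0],0],[255,[0,0,0],0],[255,[0,0,0],0],[255,[0,0,0],0]]' 30
python3 -m creep '[[255,[0,0,5],0],[255,[0,0,10],0],[255,[0,0,20],0],[255,[0,0,20],0],[255,[0,0,20],0],[255,[0,0,15],0],[255,[0,0,0],0],[255,[0,0,0],0]]' 
python3 - <<'E'
from h import *
im,d=snap("scene","9")
c=im[110:240,260:420]; cv2.imwrite("pics/scene9c.png",cv2.resize(np.clip(c*1.6,0,255).astype(np.uint8),None,fx=4.5,fy=4.5,interpolation=cv2.INTER_CUBIC))
E
```

```text
time: 22.6
tool_pos: [0.5976, 0.2067, 0.0139]
tcp_rot: [0.465, 1.519, -0.465]
wrist_force: [0.4, 0.2, -0.7]
width: 1.0
time: 23.27
tool_pos: [0.5969, 0.2064, 0.0133]
tcp_rot: [0.465, 1.52, -0.465]
wrist_force: [-0.0, -0.9, -0.3]
width: 0.013
time: 23.93
tool_pos: [0.5982, 0.2068, 0.1053]
tcp_rot: [0.467, 1.517, -0.463]
wrist_force: [-0.1, 0.0, -1.5]
width: -0.003
```

View pics/scene9c.png

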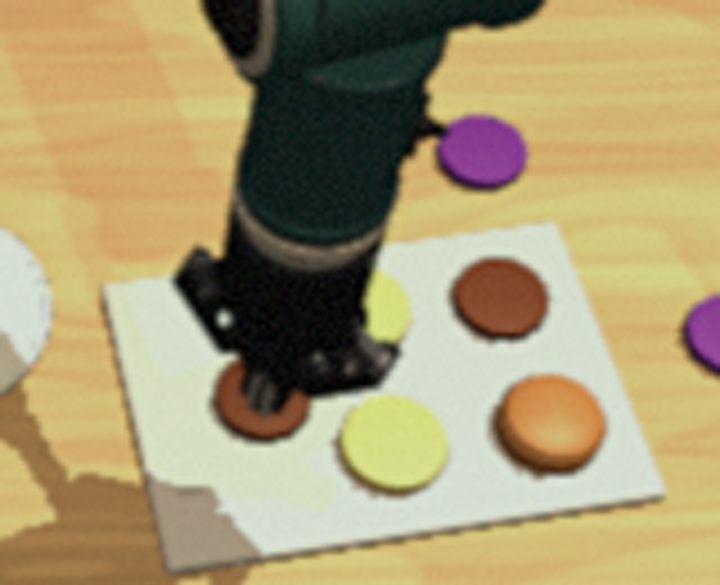

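```bash
python3 - <<'E'
from h import *
im=np.load("pics/scene8.npz")["im"];print(ray("scene",318.4,198,.018))
for n in("scene","top"):
    h=masks(np.load(f"pics/{n}8.npz")["im"]); m=(h[...,0]<14)&(h[...,1]>140)&(h[...,2]<110)&(h[...,2]>55)
    for b,s in blobs(m,150):
        if ROI[n][0]<b[0]<ROI[n][2] and ROI[n][1]<b[1]<ROI[n][3]: print(n,b,s,ray(n,*b,.018))
E
python3 -m creep '[[0,[0,0,0],0],[0,[0,0,0],0],[0,[0,0,0],0],[0,[0,0,0],0],[0,[0,0,0],0],[0,[0,0,0],0],[0,[0,0,0],0],[0,[0,0,0],0]]'
```

```text
[0.54624787 0.22259967 0.018     ]
scene [370.78991597 175.72268908] [361 168  20  16 238] [0.47457302 0.38159513 0.018     ]
scene [317.88167939 197.76335878] [308 189  20  18 262] [0.54544352 0.22122006 0.018     ]
top [208.73869347 188.72864322] [201 181  17  16 199] [0.5422659  0.22328931 0.018     ]
top [162.49268293 208.09268293] [155 201  16  16 205] [0.47420082 0.38245322 0.018     ]
time: 24.65
tool_pos: [0.597, 0.2064, 0.1033]
tcp_rot: [0.465, 1.52, -0.465]
wrist_force: [1.1, 0.0, -0.2]
width: 0.999
```

```bash
python3 -m creep '[[0,[-10,2,0],-0.12],[0,[-10,3,0],-0.12],[0,[-10,3,0],-0.12],[0,[-10,3,0],-0.12],[0,[-10,3,0],-0.12],[0,[-2,2,0],-0.12],[0,[0,0,0],-0.12],[0,[0,0,0],0]]'
python3 -m creep '[[0,[0,0,-20],0],[0,[0,0,-20],0],[0,[0,0,-10],0],[0,[0,0,-5],0],[0,[0,0,0],0],[0,[0,0,0],0],[0,[0,0,0],0],[0,[0,0,0],0]]'
python3 - <<'E'
from h import *
s=read_state();print(s["tool_pos"],R.from_rotvec(s["tcp_rot"]).as_matrix().round(3)[:,1])
im,d=snap("scene","10")
for r in layers({"scene":im}): print(r[0],r[1],np.round(r[3]*1000,1),r[4])
c=im[110:240,260:420]; cv2.imwrite("pics/scene10c.png",cv2.resize(np.clip(c*1.6,0,255).astype(np.uint8),None,fx=4.5,fy=4.5,interpolation=cv2.INTER_CUBIC))
E
```

```text
time: 25.32
tool_pos: [0.5448, 0.2227, 0.1035]
tcp_rot: [1.11, 1.27, -1.109]
wrist_force: [0.7, -0.1, 0.2]
width: 1.001
time: 25.98
tool_pos: [0.546, 0.2228, 0.0495]
tcp_rot: [1.109, 1.27, -1.106]
wrist_force: [-1.1, 0.6, 0.7]
width: 1.001
[0.54600857 0.2228101  0.04952465] [0.991 0.137 0.002]
scene sausage [475.2 380.8  18. ] [360 167  22  19 337]
scene sausage [558.2 266.7  18. ] [ 301  169   59   60 1318]
scene crown [571.6 394.1  22. ] [369 193  26  23 479]
```

View pics/scene10c.png

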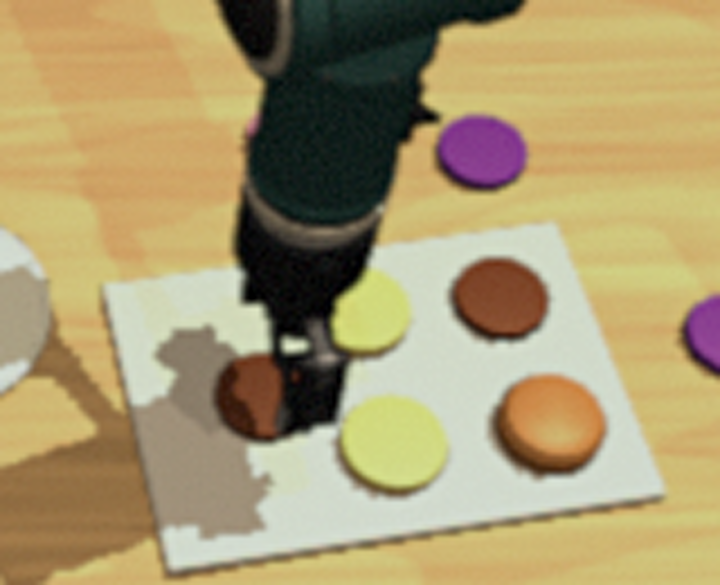

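```bash
python3 -m creep '[[0,[-1,0,-12],0],[0,[0,0,-12],0],[0,[0,0,-8],0],[0,[0,0,-4],0],[0,[0,0,0],0],[0,[0,0,0],0],[0,[0,0,0],0],[0,[0,0,0],0]]'
python3 -m creep '[[255,[0,0,0],0],[255,[0,0,0],0],[255,[0,0,0],0],[255,[0,0,0],0],[255,[0,0,0],0],[255,[0,0,0],0],[255,[0,0,0],0],[255,[0,0,0],0]]' 30
```

```text
time: 26.7
tool_pos: [0.5445, 0.2226, 0.0127]
tcp_rot: [1.108, 1.27, -1.107]
wrist_force: [0.2, -0.1, -0.2]
width: 1.0
time: 27.37
tool_pos: [0.5445, 0.2227, 0.0132]
tcp_rot: [1.108, 1.27, -1.107]
wrist_force: [-1.2, 0.4, 5.5]
width: 0.707
```

```bash
python3 -m creep '[[255,[0,0,5],0],[255,[0,0,15],0],[255,[0,0,30],0],[255,[0,0,30],0],[255,[-10,-25,0],0],[255,[-10,-27,0],0],[255,[-10,-27,0],0],[255,[-10,-27,0],0]]' 
python3 -m creep '[[255,[-10,-27,0],0],[255,[-10,-27,0],0],[255,[-10,-27,0],0],[255,[-9,-22,0],0],[255,[0,0,0],0],[255,[0,0,-15],0],[255,[0,0,-15],0],[255,[0,0,-10],0]]' 
python3 -m creep '[[255,[0,0,0],0],[255,[0,0,0],0],[255,[0,0,0],0],[255,[0,0,0],0],[255,[0,0,0],0],[255,[0,0,0],0],[255,[0,0,0],0],[255,[0,0,0],0]]' 
python3 - <<'E'
from h import *
im,d=snap("scene","11")
c=im[110:240,180:340]; cv2.imwrite("pics/scene11c.png",cv2.resize(np.clip(c*1.6,0,255).astype(np.uint8),None,fx=4.5,fy=4.5,interpolation=cv2.INTER_CUBIC))
E
```

```text
time: 28.03
tool_pos: [0.5032, 0.1156, 0.0924]
tcp_rot: [1.107, 1.271, -1.107]
wrist_force: [0.6, 0.0, -1.5]
width: 0.703
time: 28.7
tool_pos: [0.4645, 0.0136, 0.0513]
tcp_rot: [1.108, 1.271, -1.108]
wrist_force: [-0.5, 0.1, 0.1]
width: 0.704
time: 29.37
tool_pos: [0.4652, 0.0135, 0.0526]
tcp_rot: [1.108, 1.27, -1.107]
wrist_force: [0.0, -0.7, -1.6]
width: 0.703
```

View pics/scene11c.png

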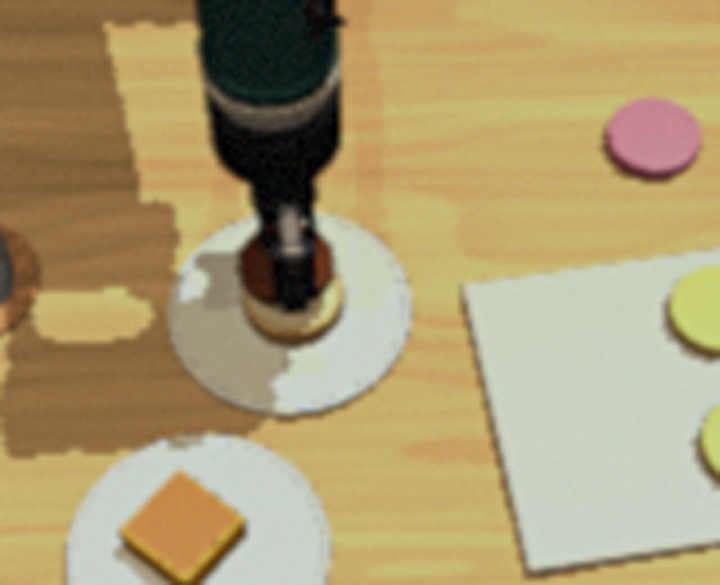

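```bash
python3 -m creep '[[255,[0,0,-8],0],[255,[0,0,-8],0],[255,[0,0,-5],0],[255,[0,0,-3],0],[255,[0,0,0],0],[255,[0,0,0],0],[255,[0,0,0],0],[255,[0,0,0],0]]' 
```

```text
time: 30.08
tool_pos: [0.464, 0.0135, 0.0282]
tcp_rot: [1.107, 1.273, -1.109]
wrist_force: [-4.9, 0.8, 6.7]
width: 0.703
```

```bash
python3 -m creep '[[0,[0,0,0],0],[0,[0,0,0],0],[0,[0,0,0],0],[0,[0,0,0],0],[0,[0,0,0],0],[0,[0,0,10],0],[0,[0,0,30],0],[0,[0,0,30],0]]' 
python3 -m creep '[[0,[2,25,10],0.105],[0,[2,30,0],0.105],[0,[2,35,0],0.105],[0,[3,40,0],0.105],[0,[3,40,0],0.105],[0,[3,40,0],0.105],[0,[3,35,0],0.105],[0,[2,30,0],0.105]]' 
python3 - <<'E'
from h import *
ims={n:snap(n,"12")[0] for n in("scene","top")}
for r in layers(ims): print(r[0],r[1],np.round(r[3]*1000,1),r[4])
s=read_state();print(s["tool_pos"],R.from_rotvec(s["tcp_rot"]).as_matrix().round(3)[:,1])
for n in ims: 
  c=ims[n]; c=c[110:240,200:420] if n=="scene" else c[140:260,130:330]
  cv2.imwrite(f"pics/{n}12c.png",cv2.resize(np.clip(c*1.6,0,255).astype(np.uint8),None,fx=3.5,fy=3.5,interpolation=cv2.INTER_CUBIC))
E
```

```text
time: 30.75
tool_pos: [0.4631, 0.0135, 0.098]
tcp_rot: [1.106, 1.274, -1.111]
wrist_force: [0.5, -1.1, 0.3]
width: 1.0
time: 31.42
tool_pos: [0.4851, 0.2912, 0.1093]
tcp_rot: [0.461, 1.52, -0.459]
wrist_force: [-0.0, -0.6, 0.5]
width: 0.998
scene sausage [474.8 380.   18. ] [360 167  22  19 348]
scene egg [561.1 288.8  19. ] [316 178  44  43 784]
scene crown [571.5 394.1  22. ] [369 193  26  23 481]
top egg [592.  284.2  19. ] [184 168  15  16 142]
[0.48571425 0.29292438 0.10960281] [0.554 0.832 0.003]
```

View pics/scene12c.png

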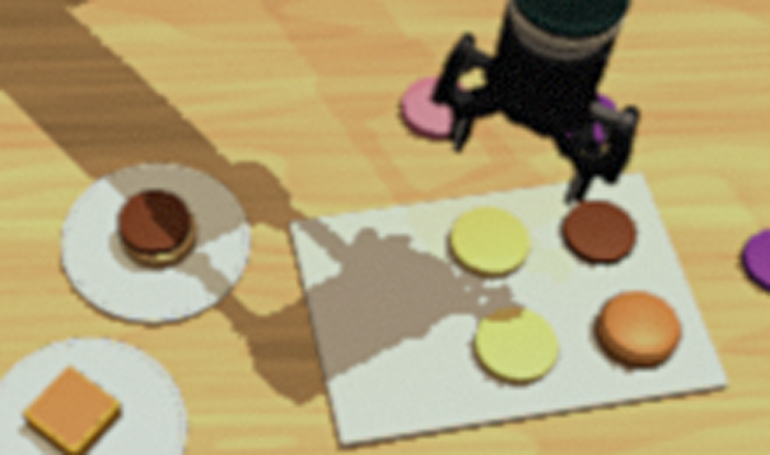

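View pics/top12c.png

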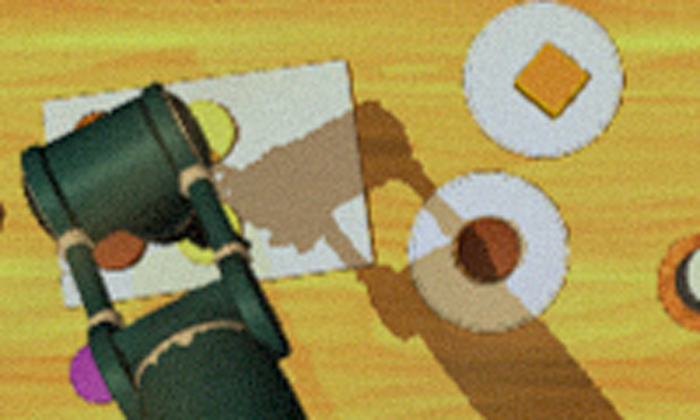

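```bash
python3 -m creep '[[0,[-2,-3,-15],0],[0,[0,0,-25],0],[0,[0,0,-25],0],[0,[0,0,-15],0],[0,[0,0,-10],0],[0,[0,0,-5],0],[0,[0,0,0],0],[0,[0,0,0],0]]' 
python3 -m creep '[[0,[0,0,0],0],[0,[0,0,0],0],[255,[0,0,0],0],[255,[0,0,0],0],[255,[0,0,0],0],[255,[0,0,0],0],[255,[0,0,0],0],[255,[0,0,0],0]]' 30
```

```text
time: 32.18
tool_pos: [0.4836, 0.2854, 0.0141]
tcp_rot: [0.466, 1.519, -0.465]
wrist_force: [0.1, -0.8, 0.4]
width: 0.999
time: 32.85
tool_pos: [0.4837, 0.2858, 0.0146]
tcp_rot: [0.466, 1.519, -0.464]
wrist_force: [-1.7, -0.6, 4.9]
width: 0.751
```

```bash
python3 -m creep '[[255,[0,0,5],0],[255,[0,0,15],0],[255,[0,0,30],0],[255,[0,0,40],0],[255,[-2,-25,5],0],[255,[-2,-35,0],0],[255,[-2,-35,0],0],[255,[-2,-35,0],0]]' 
python3 -m creep '[[255,[-2,-35,0],0],[255,[-2,-35,0],0],[255,[-2,-35,0],0],[255,[-3,-25,0],0],[255,[0,-13,0],0],[255,[0,0,-15],0],[255,[0,0,-15],0],[255,[0,0,-10],0]]' 
python3 -m creep '[[255,[0,0,0],0],[255,[0,0,0],0],[255,[0,0,0],0],[255,[0,0,0],0],[255,[0,0,0],0],[255,[0,0,0],0],[255,[0,0,0],0],[255,[0,0,0],0]]' 
python3 - <<'E'
from h import *
im,d=snap("scene","13")
c=im[110:240,180:420]; cv2.imwrite("pics/scene13c.png",cv2.resize(np.clip(c*1.6,0,255).astype(np.uint8),None,fx=3.3,fy=3.3,interpolation=cv2.INTER_CUBIC))
E
```

```text
time: 33.52
tool_pos: [0.4748, 0.1546, 0.1091]
tcp_rot: [0.464, 1.519, -0.463]
wrist_force: [0.7, -0.1, -0.3]
width: 0.752
time: 34.18
tool_pos: [0.4654, 0.0119, 0.0676]
tcp_rot: [0.466, 1.521, -0.466]
wrist_force: [-0.9, 0.0, -1.7]
width: 0.747
time: 34.85
tool_pos: [0.4662, 0.0125, 0.0686]
tcp_rot: [0.465, 1.52, -0.465]
wrist_force: [-0.4, 0.4, -0.0]
width: 0.751
```

View pics/scene13c.png

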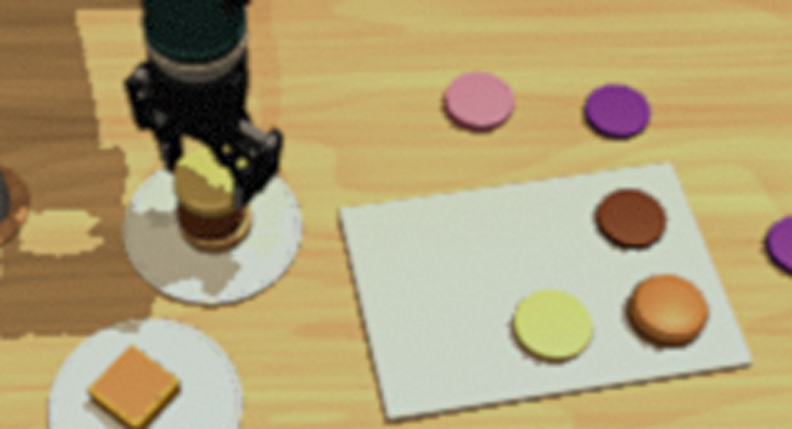

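Egg held at (205,180) in crop, over the stack. Lower 26 mm and release, then on to the other egg.

```bash
python3 -m creep '[[255,[0,0,-8],0],[255,[0,0,-8],0],[255,[0,0,-6],0],[255,[0,0,-4],0],[255,[0,0,0],0],[255,[0,0,0],0],[255,[0,0,0],0],[255,[0,0,0],0]]' 
```

```text
time: 35.57
tool_pos: [0.4658, 0.0124, 0.0419]
tcp_rot: [0.465, 1.521, -0.465]
wrist_force: [-0.2, -0.3, -0.8]
width: 0.751
```

```bash
python3 -m creep '[[255,[0,0,-1],0],[0,[0,0,0],0],[0,[0,0,0],0],[0,[0,0,0],0],[0,[0,0,0],0],[0,[0,0,10],0],[0,[0,0,30],0],[0,[0,0,35],0]]' 
python3 -m creep '[[0,[10,25,0],0],[0,[15,35,0],0],[0,[15,38,0],0],[0,[15,38,0],0],[0,[15,38,0],0],[0,[15,38,0],0],[0,[15,38,0],0],[0,[15,36,0],0]]' 
python3 - <<'E'
from h import *
ims={n:snap(n,"14")[0] for n in("scene","top")}
for r in layers(ims): print(r[0],r[1],np.round(r[3]*1000,1),r[4])
s=read_state();print(s["tool_pos"],R.from_rotvec(s["tcp_rot"]).as_matrix().round(3)[:,1])
a=ims["scene"][110:240,200:420];b=ims["top"][140:260,130:330]
c=np.vstack([cv2.resize(a,(572,338)),cv2.resize(b,(572,343))[:255]])
cv2.imwrite("pics/both14.png",np.clip(c*1.6,0,255).astype(np.uint8))
E
```

```text
time: 36.23
tool_pos: [0.4633, 0.0125, 0.1153]
tcp_rot: [0.464, 1.526, -0.467]
wrist_force: [0.5, 0.8, 0.6]
width: 1.0
time: 36.9
tool_pos: [0.5815, 0.3008, 0.1172]
tcp_rot: [0.465, 1.52, -0.464]
wrist_force: [0.0, -0.1, 0.2]
width: 1.002
scene sausage [544.9 387.8  18. ] [346 174  49  42 787]
scene egg [581.3 297.3  19. ] [334 196  27  25 521]
scene base [584.3 222.8  21. ] [309 204  23  12  84]
[0.58311285 0.30402977 0.11736286] [0.556 0.831 0.004]
```

View pics/both14.png

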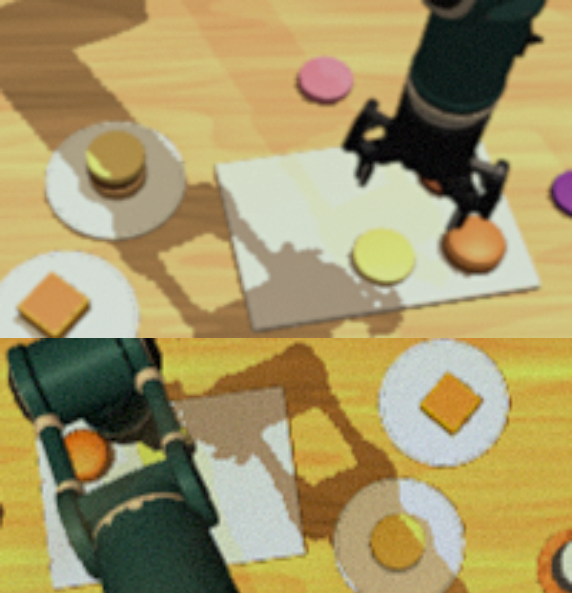

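```bash
python3 -m creep '[[0,[0,0,-15],0],[0,[0,0,-25],0],[0,[0,0,-25],0],[0,[0,0,-20],0],[0,[0,0,-10],0],[0,[0,0,-6],0],[0,[0,0,0],0],[0,[0,0,0],0]]' 
python3 -m creep '[[0,[0,0,0],0],[0,[0,0,0],0],[255,[0,0,0],0],[255,[0,0,0],0],[255,[0,0,0],0],[255,[0,0,0],0],[255,[0,0,0],0],[255,[0,0,0],0]]' 30
```

```text
time: 37.67
tool_pos: [0.5816, 0.2985, 0.0163]
tcp_rot: [0.466, 1.519, -0.465]
wrist_force: [-0.5, -0.1, 0.2]
width: 1.003
time: 38.33
tool_pos: [0.5817, 0.2988, 0.0169]
tcp_rot: [0.466, 1.519, -0.464]
wrist_force: [-1.3, -0.7, 5.2]
width: 0.745
```

```bash
python3 -m creep '[[255,[0,0,5],0],[255,[0,0,15],0],[255,[0,0,30],0],[255,[0,0,40],0],[255,[-10,-25,10],0],[255,[-15,-37,0],0],[255,[-15,-37,0],0],[255,[-15,-37,0],0]]' 
python3 -m creep '[[255,[-15,-37,0],0],[255,[-15,-37,0],0],[255,[-15,-37,0],0],[255,[-12,-27,0],0],[255,[-4,-12,0],0],[255,[0,0,-10],0],[255,[0,0,-10],0],[255,[0,0,-10],0]]' 
python3 -m creep '[[255,[0,0,0],0],[255,[0,0,0],0],[255,[0,0,0],0],[255,[0,0,0],0],[255,[0,0,0],0],[255,[0,0,0],0],[255,[0,0,0],0],[255,[0,0,0],0]]' 
python3 - <<'E'
from h import *
im,d=snap("scene","15")
c=im[110:240,180:420]; cv2.imwrite("pics/scene15c.png",cv2.resize(np.clip(c*1.6,0,255).astype(np.uint8),None,fx=3.3,fy=3.3,interpolation=cv2.INTER_CUBIC))
E
```

```text
time: 39.0
tool_pos: [0.5255, 0.1616, 0.1162]
tcp_rot: [0.464, 1.519, -0.463]
wrist_force: [0.3, -0.4, -0.1]
width: 0.744
time: 39.67
tool_pos: [0.4653, 0.0129, 0.0846]
tcp_rot: [0.466, 1.52, -0.465]
wrist_force: [-0.4, 0.2, -0.4]
width: 0.745
time: 40.33
tool_pos: [0.4652, 0.0125, 0.0855]
tcp_rot: [0.465, 1.52, -0.465]
wrist_force: [-0.5, -0.1, 0.6]
width: 0.739
```

View pics/scene15c.png

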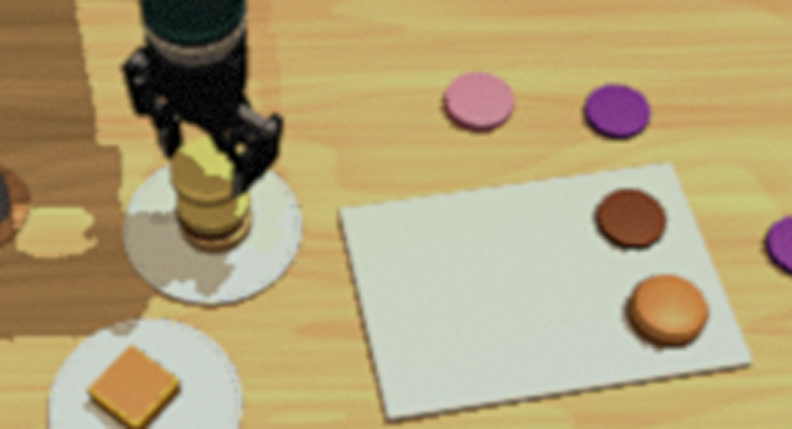

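```bash
python3 -m creep '[[255,[0,1,-8],0],[255,[0,0,-8],0],[255,[0,0,-6],0],[255,[0,0,-4],0],[255,[0,0,-1],0],[255,[0,0,0],0],[255,[0,0,0],0],[255,[0,0,0],0]]' 
```

```text
time: 41.05
tool_pos: [0.4647, 0.0135, 0.058]
tcp_rot: [0.465, 1.521, -0.465]
wrist_force: [-1.3, 0.4, 0.6]
width: 0.743
```

```bash
python3 -m creep '[[0,[0,0,0],0],[0,[0,0,0],0],[0,[0,0,0],0],[0,[0,0,0],0],[0,[0,0,5],0],[0,[0,0,20],0],[0,[0,0,25],0],[0,[0,0,27],0]]' 
python3 -m creep '[[0,[0,20,0],0],[0,[1,37,0],0],[0,[1,39,0],0],[0,[1,39,0],0],[0,[1,39,0],0],[0,[1,39,0],0],[0,[1,39,0],0],[0,[1,39,0],0]]' 
python3 -m creep '[[0,[1,39,0],0],[0,[1,25,0],0],[0,[1,14,-10],0],[0,[0,0,-20],0],[0,[0,0,-20],0],[0,[0,0,-10],0],[0,[0,0,0],0],[0,[0,0,0],0]]' 
python3 - <<'E'
from h import *
ims={n:snap(n,"16")[0] for n in("scene","top")}
for r in layers(ims): print(r[0],r[1],np.round(r[3]*1000,1),r[4])
s=read_state();print(s["tool_pos"],R.from_rotvec(s["tcp_rot"]).as_matrix().round(3)[:,1])
a=ims["scene"][110:240,200:420];b=ims["top"][140:260,130:330]
c=np.vstack([cv2.resize(a,(572,338)),cv2.resize(b,(572,343))[:255]])
cv2.imwrite("pics/both16.png",np.clip(c*1.6,0,255).astype(np.uint8))
E
```

```text
time: 41.72
tool_pos: [0.4638, 0.0135, 0.1354]
tcp_rot: [0.465, 1.523, -0.466]
wrist_force: [0.2, -0.4, 0.0]
width: 1.0
time: 42.38
tool_pos: [0.4718, 0.3065, 0.1358]
tcp_rot: [0.465, 1.52, -0.464]
wrist_force: [0.9, -0.6, 0.2]
width: 0.998
time: 43.05
tool_pos: [0.4746, 0.382, 0.0749]
tcp_rot: [0.464, 1.521, -0.466]
wrist_force: [1.1, -0.5, 0.4]
width: 0.996
scene sausage [548.5 305.8  18. ] [ 294  182  101   35 1916]
top crown [580.2 385.4  22. ] [153 171  18  16 173]
top sausage [553.8 242.7  18. ] [178 172  49  25 638]
[0.47587042 0.38280357 0.07665029] [0.56  0.829 0.002]
```

View pics/both16.png

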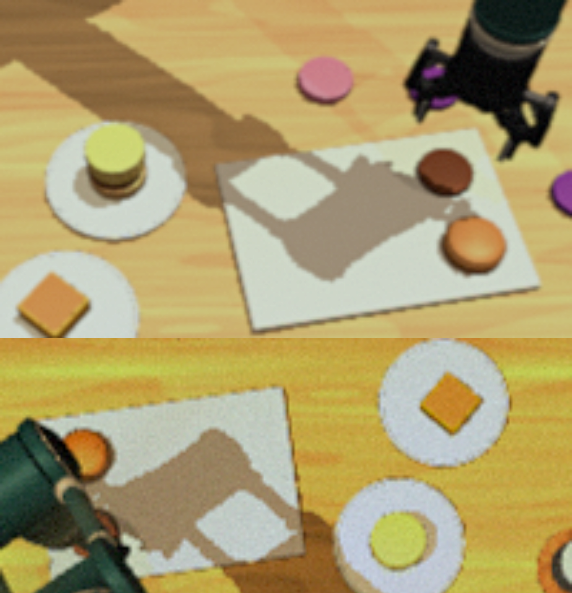

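```bash
python3 -m creep '[[0,[0,0,-15],0],[0,[0,0,-20],0],[0,[0,0,-15],0],[0,[0,0,-8],0],[0,[0,0,-4],0],[0,[0,0,0],0],[0,[0,0,0],0],[0,[0,0,0],0]]' 
python3 -m creep '[[0,[0,0,0],0],[0,[0,0,0],0],[255,[0,0,0],0],[255,[0,0,0],0],[255,[0,0,0],0],[255,[0,0,0],0],[255,[0,0,0],0],[255,[0,0,0],0]]' 30
```

```text
time: 43.82
tool_pos: [0.4759, 0.3831, 0.0146]
tcp_rot: [0.467, 1.519, -0.464]
wrist_force: [1.1, 0.6, -1.1]
width: 1.001
time: 44.48
tool_pos: [0.4752, 0.3827, 0.014]
tcp_rot: [0.465, 1.52, -0.465]
wrist_force: [-0.8, -1.1, 6.1]
width: 0.703
```

```bash
python3 -m creep '[[255,[0,0,5],0],[255,[0,0,16],0],[255,[0,0,30],0],[255,[0,0,35],0],[255,[0,0,35],0],[255,[-1,-28,0],0],[255,[-1,-38,0],0],[255,[-1,-38,0],0]]' 
python3 -m creep '[[255,[-1,-38,0],0],[255,[-1,-38,0],0],[255,[-1,-38,0],0],[255,[-1,-38,0],0],[255,[-1,-38,0],0],[255,[-1,-38,0],0],[255,[-1,-25,0],0],[255,[0,-12,0],0]]' 
python3 -m creep '[[255,[0,0,-10],0],[255,[0,0,-10],0],[255,[0,0,-10],0],[255,[0,0,0],0],[255,[0,0,0],0],[255,[0,0,0],0],[255,[0,0,0],0],[255,[0,0,0],0]]' 
python3 - <<'E'
from h import *
im,d=snap("scene","17")
c=im[110:240,180:420]; cv2.imwrite("pics/scene17c.png",cv2.resize(np.clip(c*1.6,0,255).astype(np.uint8),None,fx=3.3,fy=3.3,interpolation=cv2.INTER_CUBIC))
E
```

```text
time: 45.15
tool_pos: [0.4723, 0.2783, 0.1354]
tcp_rot: [0.464, 1.519, -0.462]
wrist_force: [-0.4, -0.9, -1.2]
width: 0.704
time: 45.82
tool_pos: [0.4642, 0.0105, 0.1341]
tcp_rot: [0.466, 1.52, -0.468]
wrist_force: [-0.2, -0.1, -0.4]
width: 0.702
time: 46.48
tool_pos: [0.4655, 0.0139, 0.1047]
tcp_rot: [0.465, 1.52, -0.464]
wrist_force: [-0.4, 0.1, -0.4]
width: 0.705
```

View pics/scene17c.png

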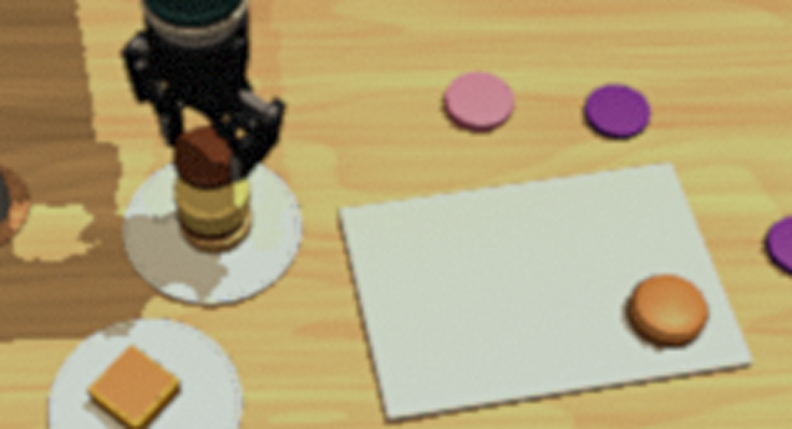

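```bash
python3 -m creep '[[255,[0,0,-10],0],[255,[0,0,-10],0],[255,[0,0,-8],0],[255,[0,0,-5],0],[255,[0,0,-2],0],[255,[0,0,0],0],[255,[0,0,0],0],[255,[0,0,0],0]]' 
```

```text
time: 47.2
tool_pos: [0.4644, 0.0134, 0.069]
tcp_rot: [0.465, 1.522, -0.466]
wrist_force: [-3.3, 0.2, 3.8]
width: 0.698
```

```bash
python3 -m creep '[[0,[0,0,0],0],[0,[0,0,0],0],[0,[0,0,0],0],[0,[0,0,0],0],[0,[0,0,6],0],[0,[0,0,20],0],[0,[0,0,25],0],[0,[0,0,30],0]]' 
python3 -m creep '[[0,[5,20,0],0],[0,[10,35,0],0],[0,[10,37,0],0],[0,[10,37,0],0],[0,[10,37,0],0],[0,[10,37,0],0],[0,[10,37,0],0],[0,[10,37,0],0]]' 
python3 -m creep '[[0,[10,37,0],0],[0,[10,37,0],0],[0,[10,31,0],0],[0,[0,0,-20],0],[0,[0,0,-30],0],[0,[0,0,-20],0],[0,[0,0,0],0],[0,[0,0,0],0]]' 
python3 - <<'E'
from h import *
ims={n:snap(n,"18")[0] for n in("scene","top")}
for r in layers(ims): print(r[0],r[1],np.round(r[3]*1000,1),r[4])
s=read_state();print(s["tool_pos"],R.from_rotvec(s["tcp_rot"]).as_matrix().round(3)[:,1])
a=ims["scene"][110:240,200:420];b=ims["top"][140:260,130:330]
c=np.vstack([cv2.resize(a,(572,338)),cv2.resize(b,(572,343))[:255]])
cv2.imwrite("pics/both18.png",np.clip(c*1.6,0,255).astype(np.uint8))
E
```

```text
time: 47.87
tool_pos: [0.4634, 0.0135, 0.15]
tcp_rot: [0.465, 1.524, -0.466]
wrist_force: [0.5, -0.0, -0.2]
width: 0.999
time: 48.53
tool_pos: [0.5403, 0.2925, 0.1508]
tcp_rot: [0.465, 1.52, -0.465]
wrist_force: [1.0, -0.1, -0.2]
width: 0.997
time: 49.2
tool_pos: [0.5687, 0.3948, 0.0787]
tcp_rot: [0.463, 1.523, -0.467]
wrist_force: [0.1, 0.3, 0.3]
width: 0.998
scene sausage [473.9 386.   18. ] [367 167  11  19 112]
scene sausage [569.4 380.1  18. ] [344 192  52  27 695]
[0.57102212 0.39596054 0.08209585] [0.56  0.829 0.002]
```

View pics/both18.png

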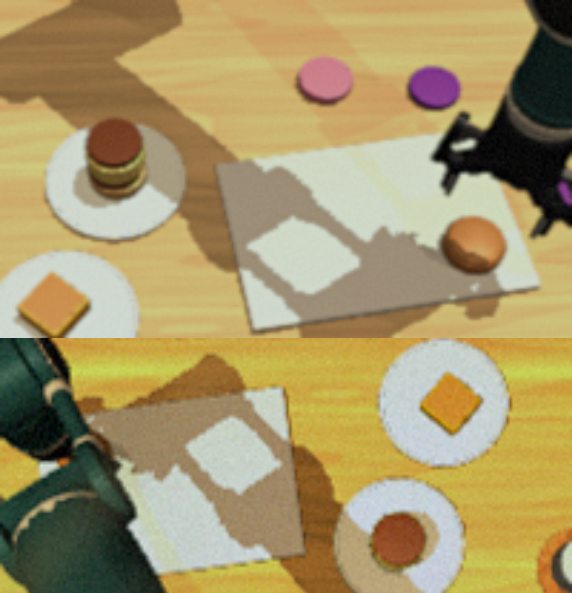

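```bash
python3 -m creep '[[0,[0,0,-15],0],[0,[0,0,-20],0],[0,[0,0,-15],0],[0,[0,0,-10],0],[0,[0,0,-6],0],[0,[0,0,0],0],[0,[0,0,0],0],[0,[0,0,0],0]]' 
python3 -m creep '[[0,[0,0,0],0],[0,[0,0,0],0],[255,[0,0,0],0],[255,[0,0,0],0],[255,[0,0,0],0],[255,[0,0,0],0],[255,[0,0,0],0],[255,[0,0,0],0]]' 30
```

```text
time: 49.97
tool_pos: [0.5707, 0.3959, 0.0152]
tcp_rot: [0.466, 1.519, -0.464]
wrist_force: [-0.4, 0.6, -0.2]
width: 0.996
time: 50.63
tool_pos: [0.5706, 0.3958, 0.0154]
tcp_rot: [0.466, 1.519, -0.464]
wrist_force: [-0.2, -0.2, 6.1]
width: 0.741
```

```bash
python3 -m creep '[[255,[0,0,5],0],[255,[0,0,20],0],[255,[0,0,35],0],[255,[0,0,40],0],[255,[0,0,35],0],[255,[-5,-20,0],0],[255,[-10,-35,0],0],[255,[-10,-37,0],0]]' 
python3 -m creep '[[255,[-10,-37,0],0],[255,[-10,-37,0],0],[255,[-10,-37,0],0],[255,[-10,-37,0],0],[255,[-10,-37,0],0],[255,[-10,-37,0],0],[255,[-10,-33,0],0],[255,[-7,-23,0],0]]' 
python3 -m creep '[[255,[-3,-12,0],0],[255,[0,0,-10],0],[255,[0,0,-15],0],[255,[0,0,-10],0],[255,[0,0,0],0],[255,[0,0,0],0],[255,[0,0,0],0],[255,[0,0,0],0]]' 
python3 - <<'E'
from h import *
im,d=snap("scene","19")
c=im[90:220,170:330]; cv2.imwrite("pics/scene19c.png",cv2.resize(np.clip(c*1.6,0,255).astype(np.uint8),None,fx=4.5,fy=4.5,interpolation=cv2.INTER_CUBIC))
E
```

```text
time: 51.3
tool_pos: [0.5452, 0.3038, 0.1504]
tcp_rot: [0.465, 1.519, -0.462]
wrist_force: [0.5, -0.6, -0.6]
width: 0.742
time: 51.97
tool_pos: [0.4662, 0.023, 0.1489]
tcp_rot: [0.465, 1.521, -0.467]
wrist_force: [1.0, -0.7, 0.3]
width: 0.742
time: 52.63
tool_pos: [0.4656, 0.0139, 0.1148]
tcp_rot: [0.465, 1.52, -0.464]
wrist_force: [0.0, -0.6, -0.7]
width: 0.741
```

View pics/scene19c.png

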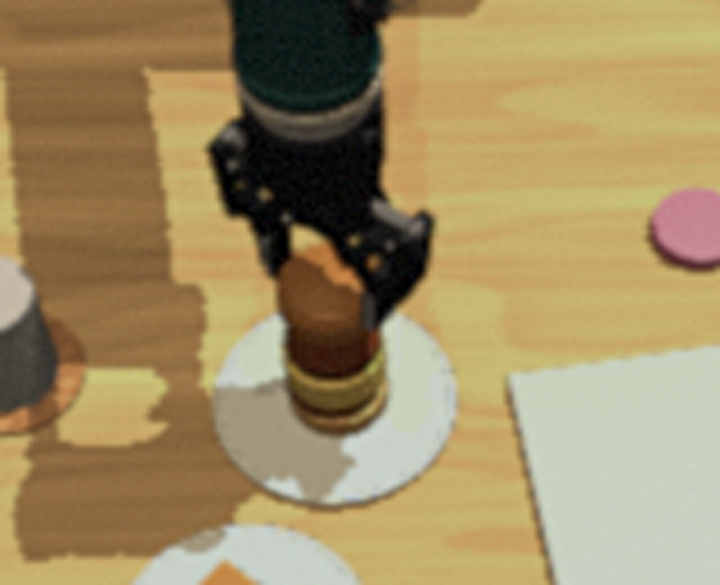

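```bash
python3 -m creep '[[255,[0,0,-10],0],[255,[0,0,-10],0],[255,[0,0,-6],0],[255,[0,0,-4],0],[255,[0,0,-2],0],[255,[0,0,0],0],[255,[0,0,0],0],[255,[0,0,0],0]]' 
```

```text
time: 53.35
tool_pos: [0.4642, 0.0134, 0.0825]
tcp_rot: [0.465, 1.522, -0.466]
wrist_force: [-4.4, 0.7, 7.7]
width: 0.743
```

Contact as expected at 82.5 mm. Release, rise and back the arm away.

```bash
python3 -m creep '[[0,[0,0,0],0],[0,[0,0,0],0],[0,[0,0,0],0],[0,[0,0,0],0],[0,[0,0,6],0],[0,[0,0,15],0],[0,[0,0,25],0],[0,[0,0,30],0]]' 
python3 -m creep '[[0,[0,0,30],0],[0,[0,20,20],0],[0,[0,37,0],0],[0,[0,40,0],0],[0,[0,40,0],0],[0,[0,40,0],0],[0,[0,40,0],0],[0,[0,40,0],0]]' 
python3 -m creep '[[0,[0,40,0],0],[0,[0,40,0],0],[0,[0,20,0],0],[0,[0,0,0],0],[0,[0,0,0],0],[0,[0,0,0],0],[0,[0,0,0],0],[0,[0,0,0],0]]' 
python3 - <<'E'
from h import *
ims={};C={}
for n in("scene","top"):
    im,d=snap(n,"20");ims[n]=im;C[n]=cloud(n,d)
    for nm,x,y in(("stack",.465,.0135),("tumb",.4365,-.204)):
        c=C[n];m=(np.hypot(c[...,0]-x,c[...,1]-y)<.06)&(c[...,2]>.07)
        b=c[m];print(n,nm,len(b),"ext",b.min(0).round(3),b.max(0).round(3),"mean",b.mean(0).round(4))
    h=masks(im)
    m=(h[...,0]<18)&(h[...,2]>80)&(np.hypot(C[n][...,0]-.437,C[n][...,1]+.203)<.09)
a=ims["scene"][90:260,80:300];b=ims["top"][140:260,240:400]
c=np.hstack([cv2.resize(a,(440,340),interpolation=cv2.INTER_CUBIC),cv2.resize(b,(360,270),interpolation=cv2.INTER_CUBIC)[:, :].copy() if 0 else cv2.copyMakeBorder(cv2.resize(b,(360,270),interpolation=cv2.INTER_CUBIC),0,70,0,0,cv2.BORDER_CONSTANT)])
cv2.imwrite("pics/both20.png",np.clip(c*1.6,0,255).astype(np.uint8))
for n in ims:
    for nm,p in(("plate",(.466,.013,.0045)),("crownmid",(.465,.0135,.09)),("tumbtop",(.4365,-.204,.09)),("cork",(.4365,-.204,.0025))): print(n,nm,proj(n,p).round(1))
E
```

```text
time: 54.02
tool_pos: [0.4632, 0.0135, 0.1575]
tcp_rot: [0.464, 1.525, -0.466]
wrist_force: [0.8, 0.3, 0.6]
width: 1.0
time: 54.68
tool_pos: [0.4646, 0.2724, 0.2089]
tcp_rot: [0.465, 1.52, -0.465]
wrist_force: [1.0, -0.0, -0.5]
width: 1.0
time: 55.35
tool_pos: [0.4651, 0.3691, 0.2084]
tcp_rot: [0.466, 1.52, -0.467]
wrist_force: [-0.4, 0.2, 0.2]
width: 1.001
scene stack 443 ext [ 0.437 -0.017  0.07 ] [0.5   0.047 0.107] mean [0.4746 0.0147 0.0969]
scene tumb 406 ext [ 0.408 -0.235  0.07 ] [ 0.472 -0.172  0.093] mean [ 0.444  -0.202   0.0868]
top stack 312 ext [ 0.429 -0.018  0.079] [0.492 0.045 0.111] mean [0.4603 0.0151 0.1   ]
top tumb 300 ext [ 0.404 -0.234  0.07 ] [ 0.464 -0.171  0.099] mean [ 0.4346 -0.2022  0.0878]
scene plate [244.3 178.3]
scene crownmid [243.  160.9]
scene tumbtop [165.5 154.2]
scene cork [172.2 171.9]
top plate [269.2 211.2]
top crownmid [269.5 209.2]
top tumbtop [335.8 218.1]
top cork [332. 220.]
```

View pics/both20.png

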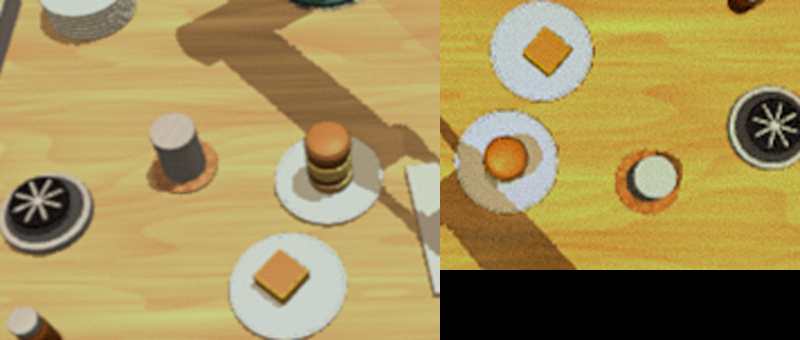

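View pics/scene20.png

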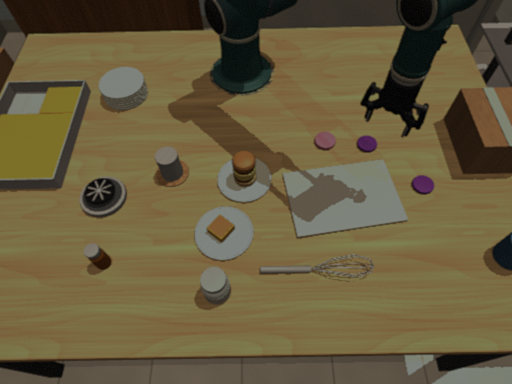

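```bash
python3 - <<'E'
from h import *
im=np.load("pics/scene20.npz")["im"];c=im[140:205,210:280]
cv2.imwrite("pics/s20z.png",cv2.resize(np.clip(c*1.6,0,255).astype(np.uint8),None,fx=9,fy=9,interpolation=cv2.INTER_CUBIC))
E
```

```text
(no output)
```

View pics/s20z.png

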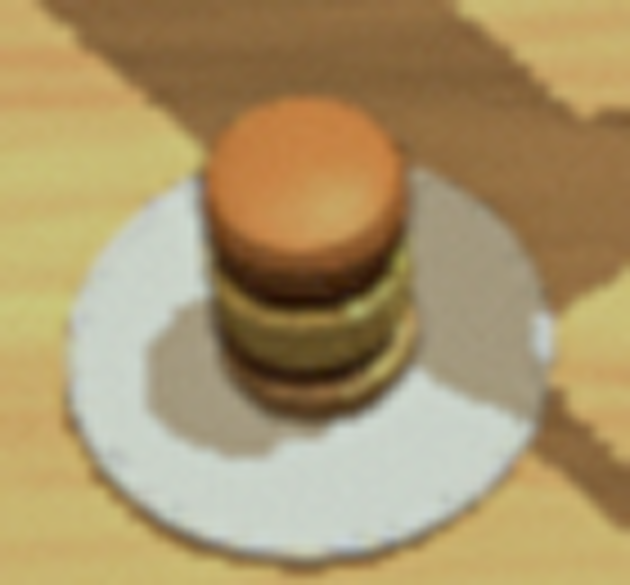

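```bash
python3 -c "
from workcell import *
print(finish_job(), read_state()['time'])"
```

```text
the job is handed in; nothing more can be done
the job is handed in; nothing more can be done
```

I handed the job in at about 55 s of the 210 s allowed. Nothing failed in my last checks, but the hand-in reports no verdict.

- **Rinse:** I pressed the tumbler mouth down on the rinser pad for over 1.5 s. The tool stopped moving down at the full-travel height, with about 27 N on the wrist. The tumbler now stands mouth down on the coaster, centred to within a few mm in both views.
- **Sandwich:** From the bottom, the stack on the empty plate is base, sausage, egg, egg, sausage, crown. Both views show it within about 3 mm of the plate centre. The layers line up to within a few mm, and the top measured about 107–111 mm above the counter (105 expected).
- **Missed grasp:** One sausage had been knocked about 50 mm along the board. The picture I took just before that grasp already showed it, but I didn't notice until the gripper closed on nothing. I measured it again and picked it up normally.
- **Left alone:** The served square, jam jar, pepper shaker and whisk look unmoved in the final picture, and I left the purple and pink discs where they were.

The two cameras disagreed by up to about 14 mm in x on the tops of the tumbler and crown, as averaged from the depth image. I put this down to visible side faces pulling the averages, and used the mean.

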